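Load the hire tray and slide it back under the low rack

ROBOT

A 6-joint arm with a two-finger parallel gripper is mounted at the origin on the work surface. World frame = base frame: x ahead of the robot, y to its left, z up, the work surface at z = 0. Lengths are in mm, angles in degrees, forces in N, time in s.
With the tool pointing down it reaches from about 300 to 850 mm from the base axis. Payload 4.2 kg.
Tool frame: the origin (TCP) lies at the very end of the fingers, on their centre line; the grasp point (between the pads) lies 19 mm behind it; z points along the fingers, y is the direction in which the jaws open and shut (so a half turn about z gives the same grasp; the last joint's range is limited). The gripper opens to 91 mm and grips with 3 to 60 N. Pads are 32 mm wide; open, the fingers measure 118 mm over their backs; the gripper's body (76 mm by 178 mm) begins 60 mm behind the grasp point.
Start: joints at [71.391, 18.312, 89.639, -0, 72.044, -1.146], TCP at [172.561, 548.512, 213.976] pointing down, gripper open.
Joint ranges: [-177.97, 177.97], [-48.28, 115.42], [12.27, 149.76], [-77.06, 257.06], [2.81, 150.46], [-146.56, 146.56]. Speed limits (degrees/s): [147.25, 147.25, 180, 180, 180, 180].

INTERFACE

Orientations are given as [roll, pitch, yaw] about the fixed x, y, z axes, in that order (R = Rz(yaw) Ry(pitch) Rx(roll)).
In Python, from workcell import * gives the robot as it stands. The module is installed in compiled form; this text tells all that it offers.
- The arm moves only by the tool servo_tool, never from a script. Its argument "plan" is a list that holds one entry, the list of rows, each a list of 7 numbers: the shift along the tool's x, y, z in mm, then the turn, a rotation vector about the tool's x, y, z in rad, then the opening, from 0 (shut) to 1 (fully open). A call has 1 to 20 rows; each row is the pose to reach, as a shift and turn from the pose commanded when the call began, along the tool's axes at that moment; what a row does not reach only later rows make up. A row lasts 1/10 s, in which the tool goes at most 50 mm and 8.59 degrees, less where a joint would pass 70% of its speed; a pose out of reach is approached as far as the arm can. A call with a gripper value outside its range is refused whole. The fingers move at their own pace and stop on an object; "squeeze" is the grip in N (left out, the last holds). Time passes only in rows, so rows that repeat a pose let the fingers close. It gives the time, the measured TCP pose, the force and the opening at its end, in the units of the state.
- state(): the state, without advancing time (a new reading comes with each control period).
- grab_frame(name): name is "scene" or "top" or "wrist"; returns a dict with "color" (384x512x3 uint8, red, green, blue), "range_z" (384x512 float32, mm along the optical axis (not along the pixel's ray), 0 where there is no reading), "fx", "fy", "cx", "cy" (pixels), "rvec" (rotation vector, rad) and "tvec" (3), from world to camera coordinates, as OpenCV has them; the wrist camera has in their place "tool_from_camera" (4x4, takes a point from camera to tool coordinates, whose origin is the TCP and whose axes are the flange's). Camera axes: x right, y down, z forward; pixel columns grow to the right and rows downward; lengths in mm; the calibration is good to about 2 mm. A picture is of the moment at which its call begins: read the wrist's pose just before it.
- job_done(): hands the job in, once; it reports no verdict.
The state is a dict: "time_s": time; "qpos": joint angles; "qvel": joint speeds; "effort": joint torques, N m; "ee_pos": TCP position; "ee_rot": TCP orientation; "force": force on the tool from outside, world axes, zero at the start; "torque": the same for the moment, N m; "gripper_width": finger opening in mm.
Only numpy, scipy, OpenCV 4.12 (cv2) and the standard library are available. Lean on these libraries where they do the work, as an engineer would, in place of code of your own. Each camera call takes 0.05 s, during which the arm holds its last target.

TASK

The shallow blue tray has been shoved in under the low slatted rack: reach in with the wooden-handled hook and draw it out. Stand every condiment caddy from the bench upright on the floor of the tray, side by side, then slide the tray straight back in until all of it is under the rack, the caddies staying upright and clear of the rack. Leave the hook standing on its foot and blade on the open bench, out from under the rack and not touching the tray, and do not disturb the plates, the candlestick or the cake stand or jam the hook against the rack.

Things in the scene. Friction and masses are not known exactly. Their poses are not given: they have to be found in the camera images.
- rack: fixed low rack: slatted steel shelf 240 (x) x 360 (y) mm, treat as solid, underside 120, top 136 mm up, on four green 16 mm legs at x +-112, y +-172. Origin: on the bench under its middle. Its -x side is the opening (faces robot's left), 328 mm wide between the legs; a stop rail 30 mm high along the back has its face at x +110.
- rack_front (a point): point on the bench below the middle of the shelf's front edge, at x = -120 mm of the rack; axes as the rack's
- tray: loose shallow open blue tray, 134 (x) x 250 (y) mm, walls 28 high, 5 thick, floor 5 mm thick, 0.4 kg. Origin: centre of underside; axes like the rack's. Starts under the rack, nearly square, its -x wall 20 to 50 mm in from the shelf's front edge. Slides with a few newtons. Takes three caddies in a row along its y, 76 mm apart, caddy x along tray x.
- hook: loose pull hook, 0.3 kg: wooden handle x -55 to 55, 24 mm wide in y, z 36 to 64 mm; crosswise foot below its rear end (x -55 to -33, 80 mm wide) to z 0; 10 mm steel shank along +x at z 50 to the blade. Stands by itself on foot and blade. Origin: below the handle's middle, at bench level; z up. Grip the handle across its width from above, at x 0 to 40.
- hook_blade (a point): middle of the lower edge of the hook's blade, 190 mm ahead of the hook's origin along its x: a flat upright steel plate 6 mm thick in x, 90 mm wide in y, z 0 to 55 mm. It can be let down behind the tray's -x wall to draw the tray, or set against the outside of that wall to push it.
- caddy1: aluminium condiment caddy: open dish 80 (its x) x 60 (its y) x 22 mm, with a flat upright handle plate in its middle, 50 mm along x, 12 mm thick in y, top at 90 mm. About 0.2 kg. Origin: centre of underside, z up. Take it by the plate from above. All alike; two or three are present (None if absent).
- caddy2: aluminium condiment caddy: open dish 80 (its x) x 60 (its y) x 22 mm, with a flat upright handle plate in its middle, 50 mm along x, 12 mm thick in y, top at 90 mm. About 0.2 kg. Origin: centre of underside, z up. Take it by the plate from above. All alike; two or three are present (None if absent).
- caddy3: aluminium condiment caddy: open dish 80 (its x) x 60 (its y) x 22 mm, with a flat upright handle plate in its middle, 50 mm along x, 12 mm thick in y, top at 90 mm. About 0.2 kg. Origin: centre of underside, z up. Take it by the plate from above. All alike; two or three are present (None if absent).
- plates: stack of six square white plates, 110 x 110 x 44 mm, on the rear half of the rack's top; origin: centre of underside. Leave alone.
- candlestick: brass candlestick, 68 mm foot, 105 mm high, on the far side of the bench; origin: centre of underside. Leave alone.
- cakestand: aluminium cake stand, 170 mm round plate on a stem, 93 mm high, on the bench behind the closed side of the rack; origin: centre of underside. Leave alone.
Not all that is in view belongs to the job. What is shaped like the caddy3 but green is not meant. What is shaped like the caddy1 but green is not meant.

How it is judged:
By the outcome, as a careful person would: the job done as asked, in the order asked, and still so for the second after the job is handed in, with the robot touching nothing.
Of caddy1, caddy2, caddy3 only 2 to 3 are there at a start; the rules pass over those that are not, and their reading is None.
At some moment in a run one of caddy1, caddy2, caddy3 may be knocked a few centimetres aside while the robot is not near it.
Once in a run the grip may slacken for a moment while it holds something.
It also fails if it takes over 210 s, if anything falls off the work surface, if the arm or the gripper's body presses on something with over 40 N, if the wrist force passes 120 N, or if a joint passes its speed limit or range.

## Working session

There is one attempt and no reset: what is moved stays moved. The work goes in short steps, Python scripts to look and compute and a tool call to move; the robot and the scene stay as the last step left them, time stands still between calls to the robot, and variables do not carry over. Pictures are saved under pics/ and viewed, and the job is handed in when it is done.

Besides the shell and the picture viewer there is one more tool, called after "Call:" as a command line: name --argument value ..., lists and objects as JSON in quotes. servo_tool: Moves the arm, as the interface text tells. Its arguments: {"type":"object","properties":{"plan":{"type":"array"},"squeeze":{"type":"number"}},"required":["plan"]}

```bash
mkdir -p pics; ls
cat > h.py <<'E'
from workcell import *
import numpy as np, cv2
from scipy.spatial.transform import Rotation as R
def cam(name):
    s=state() if name=="wrist" else None
    f=grab_frame(name)
    if name=="wrist":
        T=np.eye(4); T[:3,:3]=R.from_euler('xyz',s['ee_rot'],degrees=True).as_matrix(); T[:3,3]=s['ee_pos']
        W=T@np.array(f['tool_from_camera'])
    else:
        A=np.eye(4); A[:3,:3]=cv2.Rodrigues(np.array(f['rvec'],float))[0]; A[:3,3]=np.array(f['tvec']).ravel()
        W=np.linalg.inv(A)
    f['W']=W
    return f
def ray(f,u,v):
    d=np.array([(u-f['cx'])/f['fx'],(v-f['cy'])/f['fy'],1.])
    return f['W'][:3,3], f['W'][:3,:3]@d
def onz(f,u,v,z):
    o,d=ray(f,u,v); t=(z-o[2])/d[2]; return o+t*d
def cloud(f):
    h,w=f['range_z'].shape; u,v=np.meshgrid(np.arange(w),np.arange(h)); Z=f['range_z'].astype(float)
    P=np.stack([(u-f['cx'])/f['fx']*Z,(v-f['cy'])/f['fy']*Z,Z],-1)
    X=P@f['W'][:3,:3].T+f['W'][:3,3]; X[Z<=0]=np.nan
    return X
def save(f,n,s=1.5):
    im=cv2.cvtColor(f['color'],cv2.COLOR_RGB2BGR)
    cv2.imwrite('pics/'+n+'.png',cv2.resize(im,None,fx=s,fy=s))
E
python3 - <<'E'
from h import *
print(state())
for n in ('scene','top','wrist'):
    f=cam(n); save(f,n+'0'); np.savez('pics/'+n+'0.npz',**f); print(n,f['fx'],f['W'][:3,3])
E
```

```text
pics
{'time_s': 0.0, 'qpos': array([ 7.13895325e+01,  1.83513330e+01,  8.97070569e+01, -4.50919384e-04,
        7.20430833e+01, -1.14628599e+00]), 'qvel': array([-0.07869595, -0.03783528, -0.08043117,  0.04522959,  0.00856037,
        0.02638459]), 'effort': array([ 1.54043883e-03, -4.12476075e+01, -2.31976193e+01,  7.29674287e-02,
        4.58948000e-02, -1.24849171e-04]), 'ee_pos': array([172.40604985, 548.01209716, 213.11895728]), 'ee_rot': array([-1.79898539e+02, -1.60136171e-03,  1.62535956e+02]), 'force': array([-0.64321365, -0.01835389,  0.46943784]), 'torque': array([0.02663377, 0.03250138, 0.00877419]), 'gripper_width': 91.39829639944335}
scene 474.7949160937471 [ 863.86588553  957.97245204 1071.87100351]
top 476.8812681895097 [ 463.9115269   -65.6847242  1540.93123689]
wrist 292.2810421964666 [107.66197123 567.79706398 384.23450054]
```

View pics/scene0.png

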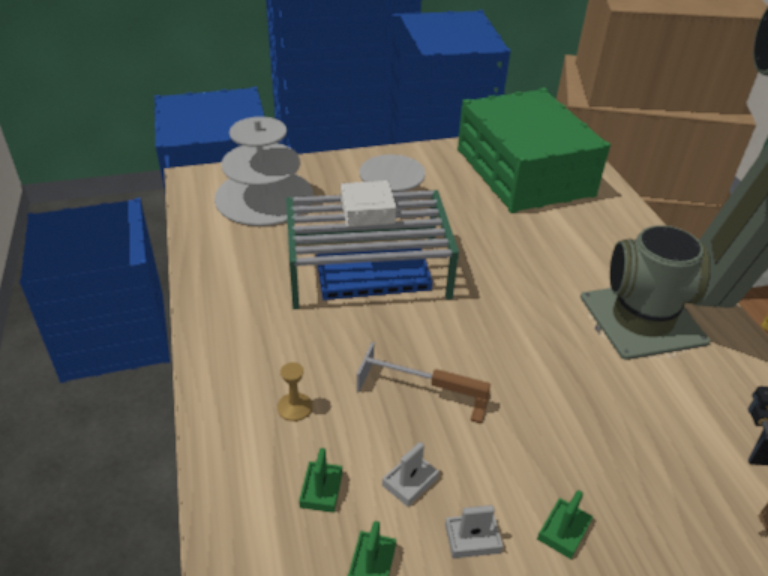

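View pics/top0.png

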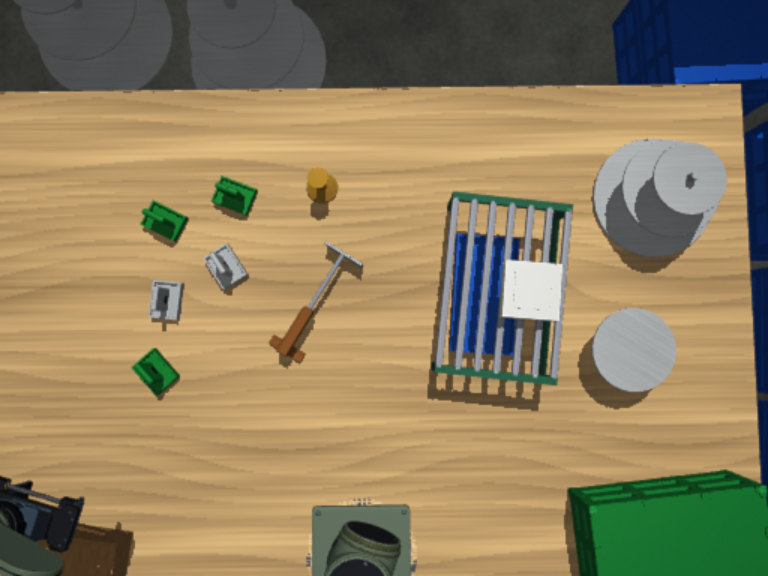

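View pics/wrist0.png

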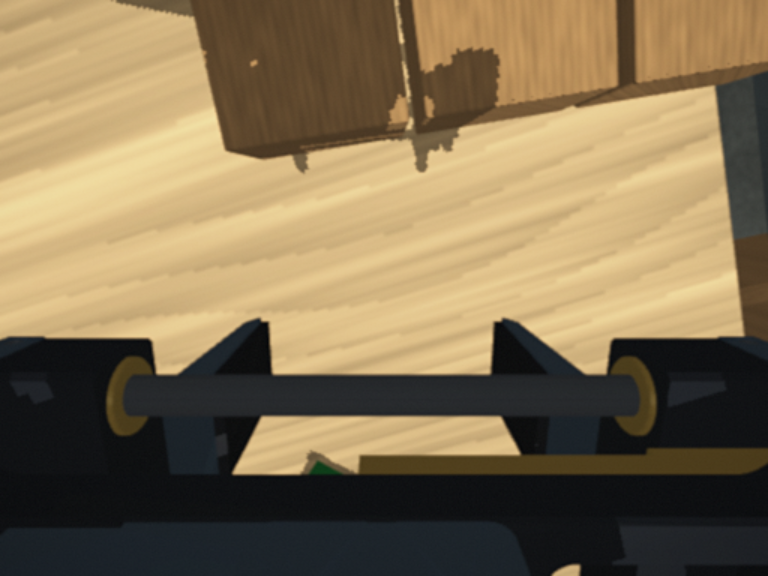

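The top view shows two grey caddies, at (227,267) and (167,300). The green lookalikes are at (234,195), (163,222) and (157,372). The hook runs from (290,345) to (343,257), the rack is around (505,290) with the tray beneath it, and the candlestick is at (321,187).

```bash
cat > meas.py <<'E'
from h import *
import sys
def rect(P): 
    (c,s,a)=cv2.minAreaRect(P.astype(np.float32)); return np.round(c,1),np.round(s,1),round(a,1)
def hsv(f): return cv2.cvtColor(f['color'],cv2.COLOR_RGB2HSV)
E
python3 - <<'E'
from meas import *
f=cam('top'); X=cloud(f); H=hsv(f); z=X[...,2]
print('table z',np.nanmedian(z[120:180,200:260]))
# crop of caddies
im=cv2.cvtColor(f['color'],cv2.COLOR_RGB2BGR)
cv2.imwrite('pics/cropcad.png',cv2.resize(im[110:270,80:260],None,fx=4,fy=4,interpolation=cv2.INTER_NEAREST))
def comp(m,name,minA=15):
    n,l,st,c=cv2.connectedComponentsWithStats(m.astype(np.uint8))
    for i in range(1,n):
        if st[i,4]>=minA:
            P=X[l==i]; P=P[~np.isnan(P[:,0])]
            if len(P)>4: print(name,st[i],np.round(P.mean(0),0),'zmax',P[:,2].max().round(),rect(P[:,:2]))
S=H[...,1];V=H[...,2];h=H[...,0]
tab=np.zeros(S.shape,bool); tab[70:300,60:450]=1
comp((S<50)&(V>60)&tab&(z>5)&(z<40),'grey-low')
comp((S<60)&tab&(z>55)&(z<110),'grey-high',5)
comp((h>50)&(h<80)&(S>100)&tab,'green')
comp((h>100)&(h<130)&(S>100)&tab&(z<60),'blue')
comp((z>112)&(z<150)&tab,'rack top')
comp((h<14)&(S>120)&tab&(z>20),'wood')
comp((z>165)&(z<200)&tab,'plates')
comp((z>36)&(z<70)&tab,'z50')
E
```

```text
table z 0.2171869621759015
grey-low [ 395   92   55   79 1723] [ 730. -577.   13.] zmax 23.0 (array([ 748.7, -592.9]), array([256.5, 167. ]), 3.8)
grey-low [136 162  29  31 385] [611. 282.  16.] zmax 36.0 (array([611.7, 286.3]), array([79.5, 63.9]), 33.7)
grey-low [ 99 187  23  26 347] [542. 405.  17.] zmax 39.0 (array([542.5, 411.2]), array([63.6, 79. ]), 84.7)
grey-high [444  93   3   4   6] [ 845. -638.  108.] zmax 110.0 (array([ 845.4, -638.8]), array([ 4.6, 11.3]), 43.5)
grey-high [423 114   7   4  11] [ 783. -577.  108.] zmax 110.0 (array([ 783.8, -577.6]), array([ 8.7, 18.8]), 43.1)
grey-high [414 123   3   4   6] [ 754. -544.  106.] zmax 110.0 (array([ 754. , -543.8]), array([6.1, 9.5]), 77.3)
grey-high [428 128   3   5   6] [ 737. -584.  109.] zmax 110.0 (array([ 736.4, -583.4]), array([12.8,  4.7]), 8.5)
grey-high [418 130   4   4   5] [ 734. -555.  108.] zmax 110.0 (array([ 734.2, -555.7]), array([ 4. , 12.9]), 51.1)
grey-high [416 134   3   4   6] [ 721. -547.  109.] zmax 110.0 (array([ 720.9, -547.2]), array([9.7, 3.5]), 16.6)
grey-high [421 139   3   3   5] [ 706. -561.
[... 3142 characters left out ...]
0.] zmax 189.0 (array([ 543.7, -337.5]), array([110.4, 110.4]), 85.0)
z50 [147 127  15   6  25] [759. 260.  55.] zmax 69.0 (array([759.6, 264.9]), array([43.3,  7.3]), 79.4)
z50 [369 141   6   6  19] [ 705. -419.   55.] zmax 70.0 (array([ 706. , -418.9]), array([20.3,  9.5]), 37.4)
z50 [184 161  58  76 492] [520. 100.  58.] zmax 70.0 (array([530.3,  93.4]), array([ 87.7, 247.4]), 57.7)
z50 [144 169  10  15  29] [611. 278.  52.] zmax 70.0 (array([613.2, 279.2]), array([46.4,  7.8]), 21.7)
z50 [106 191   5  17  58] [541. 407.  53.] zmax 70.0 (array([541.6, 406.6]), array([ 7. , 49.5]), 80.4)
z50 [ 95 242  12  14  54] [392. 427.  54.] zmax 70.0 (array([392.6, 426.2]), array([46.4,  9.1]), 31.6)
```

View pics/cropcad.png

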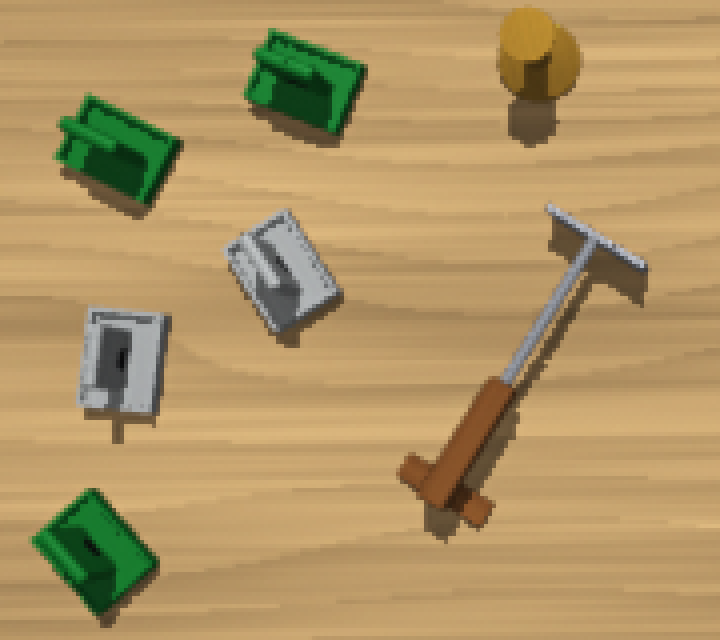

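```bash
cat >> h.py <<'E'
def go(x,y,z,a,s=None):
    s=s or state()
    M=R.from_euler('xyz',s['ee_rot'],degrees=True)
    T=R.from_euler('xyz',[180,0,a],degrees=True)
    print('now',np.round(s['ee_pos'],1),np.round(s['ee_rot'],2),'w',round(s['gripper_width'],1),'F',np.round(s['force'],1),'t',round(s['time_s'],1))
    print('shift',np.round(M.inv().apply(np.array([x,y,z])-s['ee_pos']),1),'rot',np.round((M.inv()*T).as_rotvec(),3))
RC=np.array([552.7,-292.2]); RA=-97.0
rx=np.array([np.cos(np.radians(RA)),np.sin(np.radians(RA))]); ry=np.array([-rx[1],rx[0]])
def r2w(x,y): return RC+x*rx+y*ry
def w2r(p): d=np.asarray(p)[...,:2]-RC; return np.stack([d@rx,d@ry],-1)
E
python3 - <<'E'
from h import *
go(489.5,120.2,213,147.6)
# tray in rack coords from both cams
for n in('top','scene'):
    f=cam(n);X=cloud(f);H=cv2.cvtColor(f['color'],cv2.COLOR_RGB2HSV)
    m=(H[...,0]>100)&(H[...,0]<130)&(H[...,1]>100)&(X[...,2]<60)&(X[...,2]>-5)
    r=w2r(X); m&=(abs(r[...,0])<125)&(abs(r[...,1])<175)
    for lo,hi in((22,34),(1,12)):
        k=m&(X[...,2]>lo)&(X[...,2]<hi); q=r[k]
        print(n,lo,len(q),np.percentile(q,[0.5,2,50,98,99.5],axis=0).round(1).tolist())
        if lo==22:
            for b in range(-130,130,40):
                w=q[(q[:,1]>b)&(q[:,1]<b+40)]
                if len(w): print(b,len(w),np.sort(w[:,0])[:6].round(1), np.sort(w[:,0])[-3:].round(1))
    # legs/top
    k=(abs(X[...,2]-136)<6)&(abs(r[...,0])<140)&(abs(r[...,1])<200)
    q=r[k]; print('rack',np.percentile(q,[0.2,99.8],axis=0).round(1).tolist())
E
```

```text
now [172.5 548.2 213.4] [-179.94    0.    162.53] w 91.3 F [0.2 0.5 0.3] t 0.2
shift [-430.9 -313.1    0.8] rot [-0.001  0.     0.261]
top 22 254 [[-94.5, -135.6], [-93.5, -134.9], [-81.9, -35.7], [45.7, 113.9], [47.0, 114.3]]
-130 46 [-86.7 -86.1 -85.8 -85.6 -85.  -84.9] [46.7 47.1 47.3]
-90 39 [-89.1 -88.3 -88.2 -87.9 -87.7 -87.5] [44.4 44.5 45.5]
-50 22 [-90.4 -90.1 -89.5 -89.4 -89.2 -89. ] [-85.  -84.6 -84.4]
-10 19 [-91.6 -90.9 -90.5 -90.5 -90.4 -90.2] [-86.8 -86.7 -86. ]
30 16 [-93.1 -92.5 -92.3 -92.  -91.6 -91.6] [-89.  -88.8 -88.1]
70 46 [-95.  -94.5 -94.5 -94.1 -93.8 -93.6] [37.2 37.4 38.5]
110 30 [-92.9 -90.  -87.  -84.1 -80.7 -77.2] [35.  37.5 38.9]
top 1 1304 [[-86.4, -128.6], [-83.3, -125.0], [-33.7, -13.2], [38.8, 106.9], [41.8, 109.5]]
rack [[-120.4, -180.2], [119.5, 179.2]]
scene 22 274 [[-99.7, -136.7], [-98.6, -135.2], [-86.7, 6.1], [39.4, 110.5], [41.0, 111.2]]
-130 29 [-90.9 -90.8 -90.5 -89.2 -88.4 -88. ] [-79.5 -77.9  37.9]
-90 37 [-94.8 -93.1 -92.2 -91.7 -91.1 -90.9] [39.  40.4 41.9]
-50 33 [-93.3 -91.6 -91.1 -91.  -90.2 -89.9] [39.5 39.8 40.9]
-10 37 [-97.1 -96.7 -96.2 -95.  -94.1 -93. ] [35.7 37.2 37.4]
30 43 [-99.  -97.6 -96.8 -96.7 -94.7 -94.6] [39.  39.2 41.1]
70 61 [-102.1 -100.1  -98.9  -98.7  -98.7  -98.5] [37.  38.3 39.3]
110 9 [-70.7 -31.7 -31.5 -27.7 -23.  -14.9] [-12.8  30.9  33.8]
scene 1 1141 [[-96.9, -133.7], [-93.9, -130.1], [-24.5, -7.7], [21.0, 102.0], [24.3, 109.4]]
rack [[-125.4, -183.2], [120.2, 176.4]]
```

Call:
servo_tool --plan '[[[-431,-313,1,0,0,0.261,0.9],[-431,-313,1,0,0,0.261,0.9],[-431,-313,1,0,0,0.261,0.9],[-431,-313,1,0,0,0.261,0.9],[-431,-313,1,0,0,0.261,0.9],[-431,-313,1,0,0,0.261,0.9],[-431,-313,1,0,0,0.261,0.9],[-431,-313,1,0,0,0.261,0.9],[-431,-313,1,0,0,0.261,0.9],[-431,-313,1,0,0,0.261,0.9],[-431,-313,1,0,0,0.261,0.9],[-431,-313,1,0,0,0.261,0.9],[-431,-313,1,0,0,0.261,0.9],[-431,-313,1,0,0,0.261,0.9]]]' --squeeze 45

```text
time_s: 1.7
ee_pos: [489.0, 121.3, 212.9]
ee_rot: [180.0, -0.0, 147.6]
force: [-0.3, -0.7, -0.1]
gripper_width: 82.3
```

Run:
```python
from meas import *
f=cam('wrist'); save(f,'w1'); X=cloud(f); H=hsv(f)
m=(H[...,0]<14)&(H[...,1]>120)&(X[...,2]>30)&(X[...,2]<75)
n,l,st,c=cv2.connectedComponentsWithStats(m.astype(np.uint8))
for i in range(1,n):
    if st[i,4]>60: P=X[l==i]; print(st[i],P.mean(0).round(),rect(P[:,:2]))
f=cam('scene'); save(f,'s1'); X=cloud(f); H=hsv(f)
m=(H[...,0]<14)&(H[...,1]>120)&(X[...,2]>45)&(X[...,2]<75)&(abs(X[...,0]-480)<150)&(abs(X[...,1]-130)<150)
P=X[m]; print('scene',len(P),rect(P[:,:2]))
go(489.5,120.2,33,147.6)
```

```text
[249 119  15  16  93] [434. 160.  64.] (array([434.6, 157.8]), array([15. , 15.7]), 57.8)
scene 183 (array([472.9, 137.2]), array([ 20.6, 106. ]), 58.6)
now [489.  121.7 213. ] [ 1.7999e+02 -2.0000e-02  1.4768e+02] w 82.1 F [-0.  -0.1  0.2] t 1.8
shift [ -1.2  -1.  180. ] rot [ 0.    -0.     0.001]
```

View pics/w1.png

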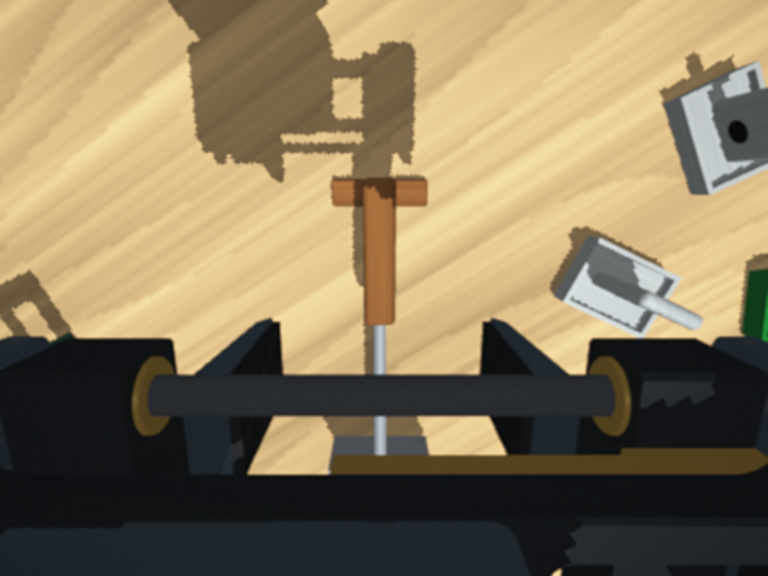

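View pics/s1.png

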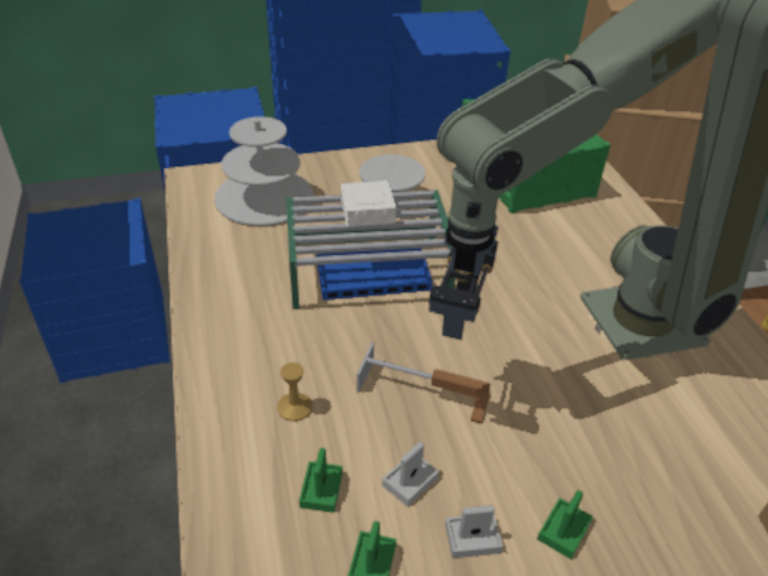

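The wrist view shows the hook centred between the fingers (handle columns 365–395). I'll check where the handle's front end lies.

Run:
```python
from meas import *
f=cam('wrist')
F=onz(f,380/1.5,323/1.5,64); B=onz(f,379/1.5,178/1.5,64); print(F,B,np.linalg.norm(F-B),np.degrees(np.arctan2(*(F-B)[1::-1])))
```

```text
[516.51841297 102.66721599  64.        ] [425.8611474  159.32674694  64.        ] 106.90669879800231 -32.0048105503483
```

Call:
servo_tool --plan '[[[-1,-0.5,40,0,0,0,0.8],[-1,-0.5,80,0,0,0,0.8],[-1,-0.5,120,0,0,0,0.8],[-1,-0.5,150,0,0,0,0.8],[-1,-0.5,170,0,0,0,0.8],[-1,-0.5,180,0,0,0,0.8],[-1,-0.5,180,0,0,0,0.8],[-1,-0.5,180,0,0,0,0.1],[-1,-0.5,180,0,0,0,0.1],[-1,-0.5,180,0,0,0,0.1],[-1,-0.5,180,0,0,0,0.1],[-1,-0.5,180,0,0,0,0.1],[-1,-0.5,180,0,0,0,0.1],[-1,-0.5,180,0,0,0,0.1]]]' --squeeze 45

```text
time_s: 3.25
ee_pos: [490.3, 119.5, 33.1]
ee_rot: [-180.0, 0.0, 147.6]
force: [-0.8, -0.7, 1.9]
gripper_width: 23.8
```

Run:
```python
from h import *
p=r2w(-334,-11); print(p); go(*p,77,83)
```

```text
[582.48635303  40.65097743]
now [490.3 119.5  33.1] [-180.      0.    147.58] w 23.8 F [-0.8 -0.7  1.9] t 3.2
shift [-120.1  -17.2  -43.9] rot [-0.     0.     1.127]
```

Call:
servo_tool --plan '[[[0,0,-15,0,0,0,0.1],[0,0,-30,0,0,0,0.1],[0,0,-44,0,0,0,0.1],[0,0,-44,0,0,0,0.1],[0,0,-44,0,0,0,0.1]]]'

```text
time_s: 3.75
ee_pos: [489.9, 119.5, 76.4]
ee_rot: [-180.0, -0.0, 147.6]
force: [0.2, -0.1, -2.9]
gripper_width: 23.9
```

Call:
servo_tool --plan '[[[-12,-2,0,0,0,0.11,0.1],[-24,-4,0,0,0,0.22,0.1],[-36,-5,0,0,0,0.34,0.1],[-48,-7,0,0,0,0.45,0.1],[-60,-8,0,0,0,0.56,0.1],[-72,-10,0,0,0,0.68,0.1],[-84,-12,0,0,0,0.79,0.1],[-96,-14,0,0,0,0.9,0.1],[-108,-16,0,0,0,1.01,0.1],[-120,-17,0,0,0,1.127,0.1],[-120,-17,0,0,0,1.127,0.1],[-120,-17,0,0,0,1.127,0.1],[-120,-17,0,0,0,1.127,0.1]]]'

```text
time_s: 5.05
ee_pos: [581.4, 41.3, 76.2]
ee_rot: [-179.9, 0.0, 83.1]
force: [-0.8, 0.3, -2.1]
gripper_width: 23.6
```

Run:
```python
from meas import *
go(*r2w(-75-169,-11),77,83)
f=cam('scene'); save(f,'s2'); 
im=cv2.cvtColor(f['color'],cv2.COLOR_RGB2BGR); cv2.imwrite('pics/s2c.png',cv2.resize(im[110:290,160:380],None,fx=3.5,fy=3.3))
X=cloud(f);r=w2r(X); k=(X[...,2]>15)&(X[...,2]<110)&(r[...,0]>-240)&(r[...,0]<-125)&(abs(r[...,1]+11)<80)
q=X[k]; print(len(q),np.percentile(r[k],[1,50,99],axis=0),np.percentile(q[:,2],[1,99]))
f=cam('top');save(f,'t2'); X=cloud(f);r=w2r(X); k=(X[...,2]>60)&(X[...,2]<115)&(r[...,0]>-240)&(r[...,0]<-125)&(abs(r[...,1]+11)<80)
q=X[k];b=k&(abs(r[...,1]+11)>12);print(len(q),np.percentile(r[k],[1,50,99],axis=0),np.percentile(q[:,2],[1,50,99]),rect(r[b]) if b.sum()>3 else '')
```

```text
now [581.4  41.3  76.2] [-179.88    0.     83.11] w 23.6 F [-0.8  0.3 -2.1] t 5.0
shift [-90.5   0.9  -0.8] rot [-0.002  0.     0.002]
105 [[-197.73778022  -12.43280028]
 [-170.47730876   11.0773771 ]
 [-164.01598821   30.18086239]] [ 52.19584212 101.39115155]
143 [[-237.24686461  -53.67072863]
 [-172.99213361  -10.39739847]
 [-165.37060767   33.39007045]] [ 69.04322009  97.0463813  103.92023013] (array([-168.3,  -10.6]), array([ 6.1, 88.6]), 0.1)
```

View pics/s2c.png

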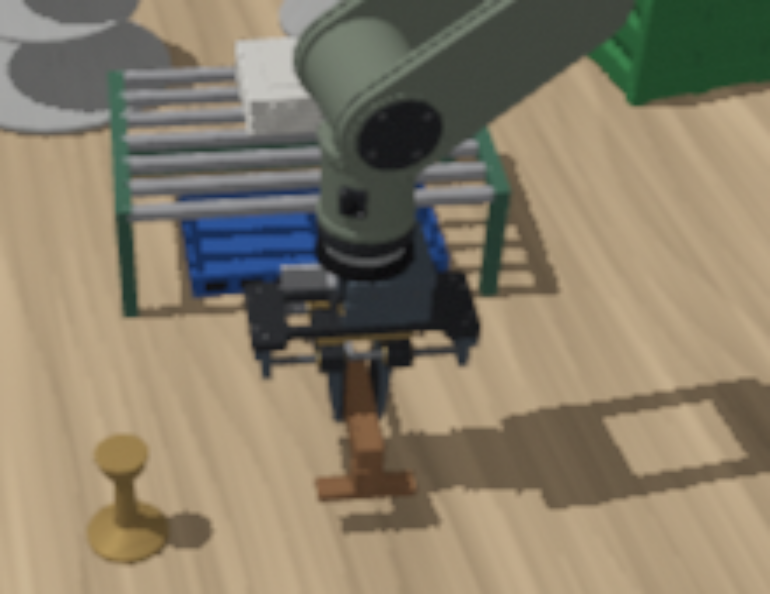

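View pics/t2.png

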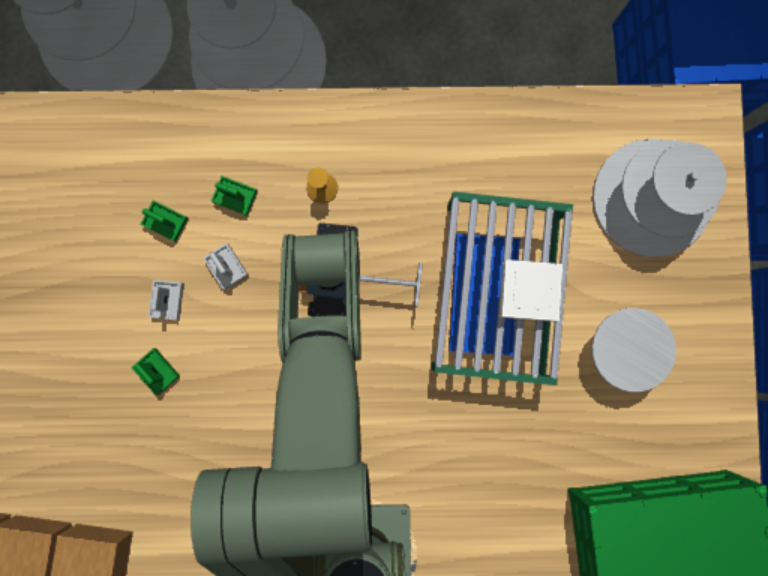

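The top view shows the blade at (418,285), square to the rack and 48 mm outside its front edge. Going in level.

Call:
servo_tool --plan '[[[-10,0,-0.5,0,0,0,0.1],[-25,0,-0.5,0,0,0,0.1],[-40,0.5,-0.5,0,0,0,0.1],[-55,0.5,-0.5,0,0,0,0.1],[-70,0.5,-0.5,0,0,0,0.1],[-85,0.5,-0.5,0,0,0,0.1],[-95,0.5,-0.5,0,0,0,0.1],[-95,0.5,-0.5,0,0,0,0.1],[-95,0.5,-0.5,0,0,0,0.1]]]'

```text
time_s: 6.05
ee_pos: [571.5, -53.5, 77.5]
ee_rot: [180.0, -0.0, 83.0]
force: [0.4, 0.5, -2.6]
gripper_width: 23.8
```

Run:
```python
from meas import *
s=state();print(s['ee_pos'],s['force'],w2r(s['ee_pos']))
f=cam('top')
im=cv2.cvtColor(f['color'],cv2.COLOR_RGB2BGR); cv2.imwrite('pics/t3c.png',cv2.resize(im[115:275,220:400],None,fx=4,fy=3.7))
X=cloud(f);r=w2r(X); k=(X[...,2]>60)&(X[...,2]<112)&(r[...,0]>-112)&(r[...,0]<-40)&(abs(r[...,1]+11)<50)
print(k.sum(),np.percentile(X[k][:,2],[5,50,95]),np.percentile(r[k],[2,50,98],axis=0))
```

```text
[571.51307221 -53.47375651  77.4522088 ] [ 0.38833411  0.45259748 -2.64652546] [-239.23955103  -10.42056813]
27 [ 94.23257279  97.32525428 101.2117292 ] [[-103.08711715  -13.77571291]
 [ -93.57993732   -9.2006951 ]
 [ -81.38581316   -4.14445392]]
```

View pics/t3c.png

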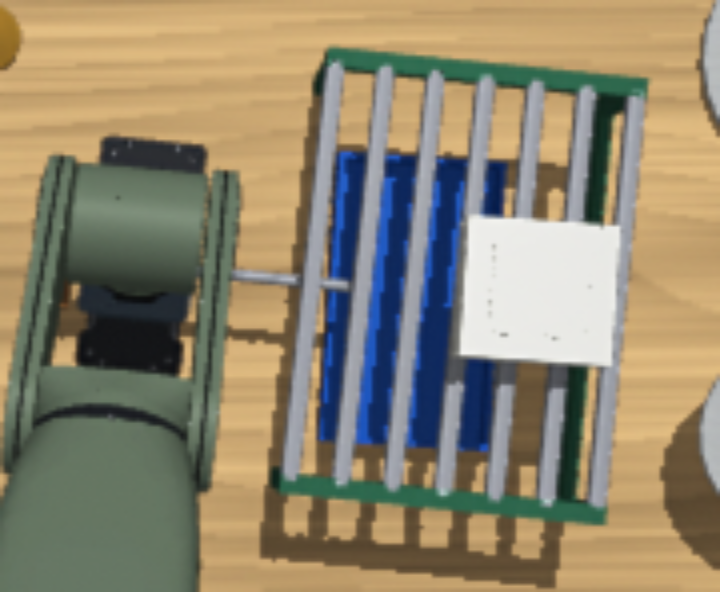

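Call:
servo_tool --plan '[[[0,0,6,0,0,0,0.1],[0,0,12,0,0,0,0.1],[0,0,18,0,0,0,0.1],[0,0,24,0,0,0,0.1],[0,0,30,0,0,0,0.1],[0,0,35,0,0,0,0.1],[0,0,36,0,0,0,0.1],[0,0,36,0,0,0,0.1]]]'

```text
time_s: 6.9
ee_pos: [571.4, -53.4, 41.2]
ee_rot: [-180.0, -0.0, 83.0]
force: [0.5, 0.0, -3.2]
gripper_width: 24.3
```

Call:
servo_tool --plan '[[[3,0,0,0,0,0,0.1],[6,0,0,0,0,0,0.1],[9,0,0,0,0,0,0.1],[12,0,0,0,0,0,0.1],[16,0,0,0,0,0,0.1],[20,0,0,0,0,0,0.1],[25,0,0,0,0,0,0.1],[30,0,0,0,0,0,0.1],[35,0,0,0,0,0,0.1],[40,0,0,0,0,0,0.1]]]'

```text
time_s: 7.9
ee_pos: [576.3, -13.3, 41.5]
ee_rot: [-180.0, 0.0, 83.0]
force: [-0.1, -2.6, -2.3]
gripper_width: 23.6
```

```bash
cat > tray.py <<'E'
from meas import *
def tray(names=('top','scene')):
    for n in names:
        f=cam(n);X=cloud(f);H=hsv(f);r=w2r(X)
        m=(H[...,0]>100)&(H[...,0]<130)&(H[...,1]>100)&(abs(r[...,0]+150)<280)&(abs(r[...,1])<175)&(X[...,2]>21)&(X[...,2]<34)
        q=r[m]; w=np.median(X[m],0)
        if len(q)<5: print(n,'none');continue
        print(n,len(q),'x',np.percentile(q[:,0],[1,99]).round(1),'y',np.percentile(q[:,1],[1,99]).round(1),'rect',rect(q))
        for b in (-110,-60,-10,40,90):
            ww=q[(abs(q[:,1]-b)<20)]
            if len(ww)>3: print('   y',b,'xfront',np.percentile(ww[:,0],4).round(1))
    return f
E
python3 - <<'E'
from tray import *
tray(); s=state(); print(s['force'],w2r(s['ee_pos']),s['ee_pos'],s['gripper_width'])
f=cam('scene'); im=cv2.cvtColor(f['color'],cv2.COLOR_RGB2BGR); cv2.imwrite('pics/s4c.png',cv2.resize(im[110:290,160:380],None,fx=3.5,fy=3.3))
E
```

```text
top 202 x [-121.4    7.6] y [-137.5  111.5] rect (array([-57. , -13.1]), array([129.2, 249.8]), 0.1)
   y -110 xfront -121.0
   y -60 xfront -121.0
   y -10 xfront -121.5
   y 40 xfront -120.7
   y 90 xfront -120.3
scene 89 x [-126.8   -7.3] y [-138.   109.2] rect (array([-65.7, -14.1]), array([119.1, 248.5]), 1.5)
   y 90 xfront -125.6
[-0.48602922  0.30572801 -2.91973048] [-280.48052289  -10.55994808] [576.40074133 -12.52320246  41.43654305] 23.793595781377817
```

View pics/s4c.png

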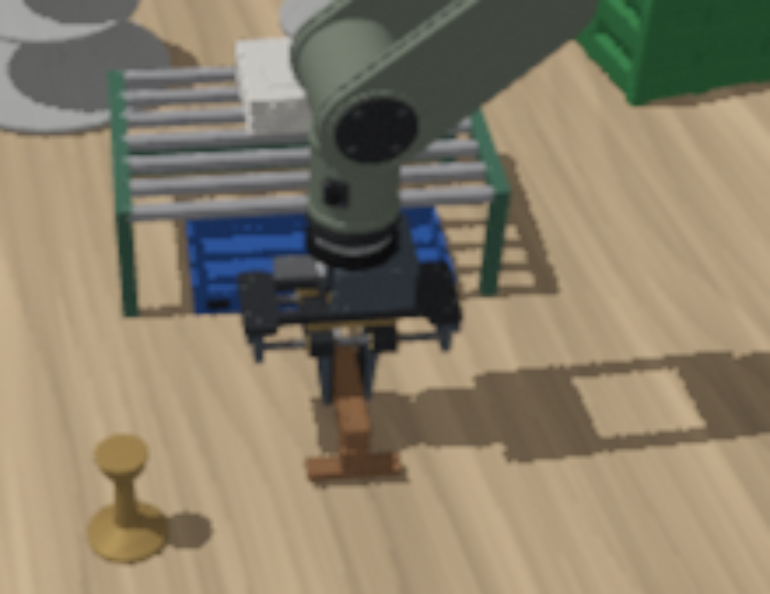

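The tray is following and has squared up, with its front wall at rack x −121. I'll draw it 160 mm further.

Call:
servo_tool --plan '[[[7,0,0,0,0,0,0.1],[16,0,0,0,0,0,0.1],[26,0,0,0,0,0,0.1],[36,0,0,0,0,0,0.1],[46,0,0,0,0,0,0.1],[56,0,0,0,0,0,0.1],[66,0,0,0,0,0,0.1],[76,0,0,0,0,0,0.1],[86,0,0,0,0,0,0.1],[96,0,0,0,0,0,0.1],[106,0,0,0,0,0,0.1],[116,0,0,0,0,0,0.1],[126,0,0,0,0,0,0.1],[136,0,0,0,0,0,0.1],[144,0,0,0,0,0,0.1],[150,0,0,0,0,0,0.1],[155,0,0,0,0,0,0.1],[158,0,0,0,0,0,0.1],[160,0,0,0,0,0,0.1]]]'

```text
time_s: 9.95
ee_pos: [595.8, 145.3, 41.4]
ee_rot: [-180.0, 0.0, 83.0]
force: [-0.2, -2.6, -4.8]
gripper_width: 23.7
```

Run:
```python
from tray import *
tray(); s=state(); print(s['force'],w2r(s['ee_pos']),s['ee_pos'],s['gripper_width'])
f=cam('scene'); save(f,'s5')
```

```text
top 337 x [-280.7 -147.2] y [-137.5  111.8] rect (array([-213.9,  -13. ]), array([250. , 134.3]), 89.8)
   y -110 xfront -280.4
   y -60 xfront -280.2
   y -10 xfront -280.5
   y 40 xfront -280.5
   y 90 xfront -279.8
scene 242 x [-284.9 -147.2] y [-137.7  109.5] rect (array([-214.2,  -13.7]), array([140.5, 248.7]), 1.3)
   y -10 xfront -283.9
   y 40 xfront -283.5
   y 90 xfront -283.4
[ 0.48685854  0.17978414 -2.74098644] [-439.66968137  -10.44101631] [595.91906483 145.46489003  41.53897717] 23.522245406288793
```

View pics/s5.png

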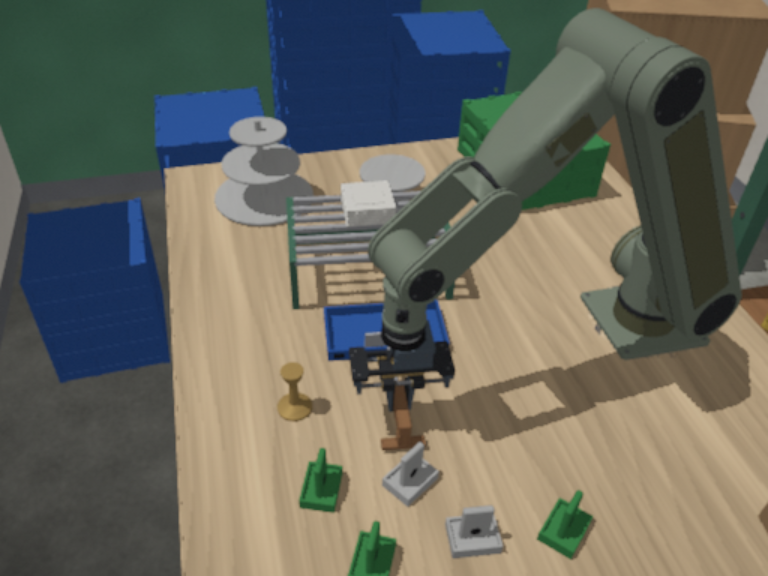

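The tray is fully out, clear of the shelf by about 27 mm, and square. I'll lift the hook and set it aside on the robot's side.

Call:
servo_tool --plan '[[[-3,0,0,0,0,0,0.1],[-5,0,-6,0,0,0,0.1],[-5,0,-20,0,0,0,0.1],[-5,0,-40,0,0,0,0.1],[-5,0,-60,0,0,0,0.1],[-5,0,-60,0,0,0,0.1]]]'

```text
time_s: 10.7
ee_pos: [597.9, 140.7, 105.8]
ee_rot: [179.5, -0.2, 83.0]
force: [1.2, -0.3, -1.9]
gripper_width: 23.8
```

Run:
```python
from h import *
go(397,160,60,83)
```

```text
now [597.9 140.7 105.8] [ 1.7954e+02 -1.7000e-01  8.2990e+01] w 23.8 F [ 1.2 -0.3 -1.9] t 10.7
shift [  -5.5 -202.1   44.1] rot [ 0.008 -0.003 -0.   ]
```

Call:
servo_tool --plan '[[[-1,-20,0,0,0,0,0.1],[-2,-50,0,0,0,0,0.1],[-3,-80,0,0,0,0,0.1],[-4,-110,0,0,0,0,0.1],[-5,-140,0,0,0,0,0.1],[-6,-170,0,0,0,0,0.1],[-6,-190,0,0,0,0,0.1],[-6,-200,0,0,0,0,0.1],[-6,-200,15,0,0,0,0.1],[-6,-200,30,0,0,0,0.1],[-6,-200,45,0,0,0,0.1],[-6,-200,55,0,0,0,0.1],[-6,-200,60,0,0,0,0.1],[-6,-200,60,0,0,0,0.1]]]'

```text
time_s: 12.1
ee_pos: [396.0, 158.5, 41.0]
ee_rot: [-180.0, 0.0, 83.0]
force: [-0.1, -1.1, -2.8]
gripper_width: 23.8
```

Run:
```python
from h import *
go(397,160,33.5,83)
```

```text
now [396.  158.5  41. ] [-1.7996e+02  2.0000e-02  8.3000e+01] w 23.8 F [-0.1 -1.1 -2.8] t 12.1
shift [1.6 0.8 7.5] rot [-0.001  0.     0.   ]
```

Call:
servo_tool --plan '[[[0,0,3,0,0,0,0.1],[0,0,6,0,0,0,0.1],[0,0,7.5,0,0,0,0.1],[0,0,8,0,0,0,0.1],[0,0,8,0,0,0,0.1]]]'

```text
time_s: 12.6
ee_pos: [396.0, 158.6, 33.5]
ee_rot: [180.0, -0.0, 83.0]
force: [0.6, -0.3, -2.4]
gripper_width: 24.3
```

Call:
servo_tool --plan '[[[0,0,0.7,0,0,0,0.1],[0,0,1.2,0,0,0,0.1],[0,0,1.2,0,0,0,0.1]]]'

```text
time_s: 12.9
ee_pos: [396.2, 158.6, 33.0]
ee_rot: [180.0, -0.0, 83.0]
force: [-0.8, -0.8, 5.7]
gripper_width: 23.5
```

On the bench. I'll release and rise.

Call:
servo_tool --plan '[[[0,0,0,0,0,0,0.5],[0,0,0,0,0,0,0.7],[0,0,0,0,0,0,0.7],[0,0,0,0,0,0,0.7],[0,0,0,0,0,0,0.7],[0,0,-20,0,0,0,0.7],[0,0,-50,0,0,0,0.7],[0,0,-90,0,0,0,0.7],[0,0,-130,0,0,0,0.7],[0,0,-160,0,0,0,0.7],[0,0,-160,0,0,0,0.7]]]'

```text
time_s: 14.0
ee_pos: [398.6, 159.5, 196.3]
ee_rot: [179.5, -0.3, 83.0]
force: [0.9, -0.6, -0.4]
gripper_width: 64.2
```

```bash
cat > cad.py <<'E'
from tray import *
def cads(names=('top','scene')):
    for n in names:
        f=cam(n);X=cloud(f);H=hsv(f);z=X[...,2]
        m=(H[...,1]<70)&(z>68)&(z<100)&(X[...,1]>-130)&(X[...,0]>300)
        k,l,st,c=cv2.connectedComponentsWithStats(m.astype(np.uint8))
        for i in range(1,k):
            if st[i,4]>=12:
                P=X[l==i]; print(n,'plate',st[i],P.mean(0).round(),rect(P[:,:2]))
        m=(H[...,1]<50)&(z>6)&(z<40)&(X[...,1]>-130)&(X[...,0]>300)
        k,l,st,c=cv2.connectedComponentsWithStats(m.astype(np.uint8))
        for i in range(1,k):
            if st[i,4]>=100:
                P=X[l==i]; print(n,'dish',st[i],P.mean(0).round(),rect(P[:,:2]))
        save(f,n+'_c')
E
python3 - <<'E'
from cad import *
cads(); tray(('top',))
print(state()['time_s'])
E
```

```text
top plate [140 168  12  15  74] [612. 283.  87.] (array([612.5, 285.4]), array([49.8, 12.8]), 33.9)
top plate [ 94 201   8  17  99] [511. 429.  84.] (array([511.3, 430.7]), array([13.6, 49.7]), 83.0)
top dish [136 162  29  31 384] [611. 282.  16.] (array([612.7, 285.6]), array([81.3, 61.6]), 33.7)
top dish [ 93 197  23  26 354] [511. 423.  17.] (array([511.2, 430.1]), array([61.4, 79.5]), 83.7)
scene plate [268 294  15  19 138] [613. 291.  84.] (array([610.7, 287.2]), array([49.7, 12.8]), 33.4)
scene plate [324 341  22  11 195] [512. 435.  84.] (array([509.4, 432.8]), array([14.7, 50.7]), 83.5)
scene dish [306 220  18  10 123] [396.  -7.  22.] (array([393.3,  -6.1]), array([10.5, 55.2]), 79.7)
scene dish [255 306  38  31 567] [615. 297.  18.] (array([611.9, 287.5]), array([81.6, 62.1]), 32.5)
scene dish [312 348  39  28 691] [515. 441.  19.] (array([510. , 433.8]), array([62.8, 80.9]), 82.0)
top 366 x [-281.1 -147.5] y [-137.5  111.3] rect (array([-214.3,  -12.9]), array([250.1, 134.1]), 89.9)
   y -110 xfront -280.6
   y -60 xfront -281.1
   y -10 xfront -280.8
   y 40 xfront -280.4
   y 90 xfront -280.2
14.15
```

View pics/scene_c.png

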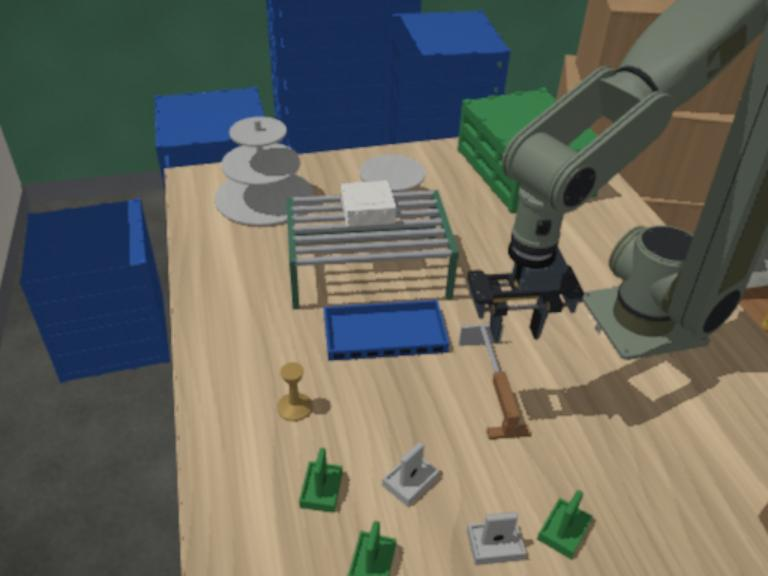

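View pics/top_c.png

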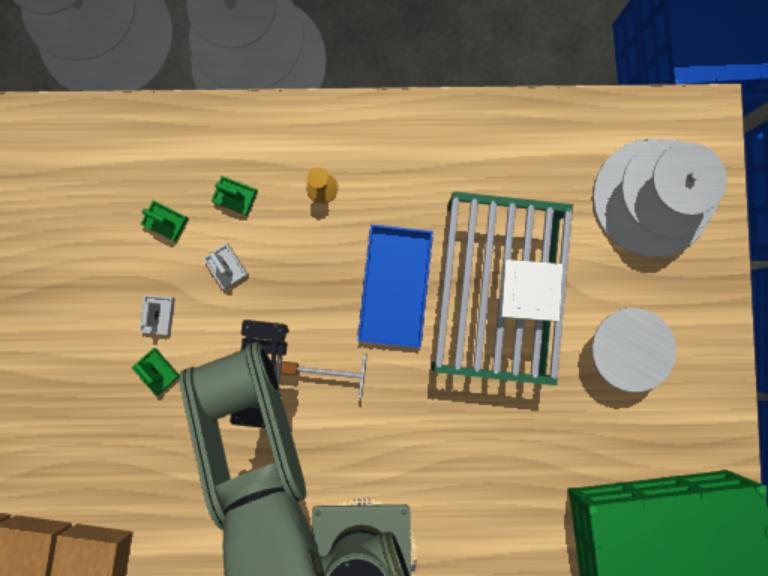

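Caddy B was nudged to (511,431), so I'll use the fresh poses. There are only two grey caddies. Caddy A comes first.

Run:
```python
from h import *
go(612,286.3,193,33.5)
```

```text
now [395.2 158.3 191.4] [-1.7991e+02  4.0000e-02  8.3020e+01] w 63.6 F [-0.5  0.3 -0.4] t 14.2
shift [153.4 199.6  -2.1] rot [-0.001  0.001  0.864]
```

Call:
servo_tool --plan '[[[153.5,199.5,-2,0,0,0.864,0.6],[153.5,199.5,-2,0,0,0.864,0.6],[153.5,199.5,-2,0,0,0.864,0.6],[153.5,199.5,-2,0,0,0.864,0.6],[153.5,199.5,-2,0,0,0.864,0.6],[153.5,199.5,-2,0,0,0.864,0.6],[153.5,199.5,-2,0,0,0.864,0.6],[153.5,199.5,-2,0,0,0.864,0.6],[153.5,199.5,-2,0,0,0.864,0.6],[153.5,199.5,-2,0,0,0.864,0.6]]]'

```text
time_s: 15.15
ee_pos: [611.9, 286.1, 194.7]
ee_rot: [-180.0, -0.0, 33.6]
force: [0.5, 0.5, -0.6]
gripper_width: 54.6
```

Run:
```python
from h import *
go(612,286.3,54,33.5)
f=cam('wrist'); save(f,'w3')
X=cloud(f); k=(X[...,2]>75)&(X[...,2]<97)&(abs(X[...,0]-612)<60)&(abs(X[...,1]-286)<60)
print(k.sum(), np.nanmean(X[k],0) if k.sum() else '')
```

```text
now [611.9 286.1 194.7] [-1.800e+02 -1.000e-02  3.355e+01] w 54.6 F [ 0.5  0.5 -0.6] t 15.2
shift [ 1.000e-01 -1.000e-01  1.407e+02] rot [-0.    -0.     0.001]
601 [613.33521181 285.40412622  89.08678254]
```

View pics/w3.png

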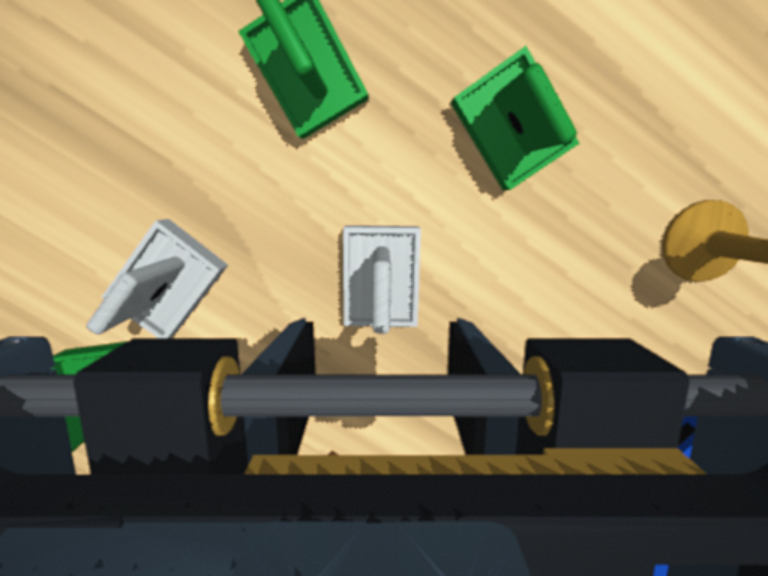

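The wrist view shows the plate, at (381,285), aligned and midway between the fingers. Going down onto it.

Call:
servo_tool --plan '[[[0,0,30,0,0,0,0.6],[0,0,60,0,0,0,0.6],[0,0,90,0,0,0,0.6],[0,0,115,0,0,0,0.6],[0,0,132,0,0,0,0.6],[0,0,140,0,0,0,0.6],[0,0,140,0,0,0,0.6],[0,0,140,0,0,0,0],[0,0,140,0,0,0,0],[0,0,140,0,0,0,0],[0,0,140,0,0,0,0],[0,0,140,0,0,0,0],[0,0,140,0,0,0,0],[0,0,140,0,0,0,0],[0,0,140,0,0,0,0]]]' --squeeze 40

```text
time_s: 16.7
ee_pos: [612.7, 286.6, 54.4]
ee_rot: [180.0, -0.0, 33.5]
force: [0.0, -1.0, 1.9]
gripper_width: 11.9
```

Run:
```python
from h import *
print(state()['gripper_width'])
p=r2w(-214.3,-13-38);q=r2w(-214.3,-13+38); print(p,q)
go(*q,134,83)
```

```text
11.936233622295719
[528.19674656 -73.28202319] [603.63025408 -82.54409329]
now [612.7 286.6  54.4] [ 1.800e+02 -2.000e-02  3.351e+01] w 11.9 F [ 0.  -1.   1.9] t 16.7
shift [-211.4  302.8  -79.6] rot [ 0.    -0.    -0.864]
```

Call:
servo_tool --plan '[[[0,0,-15,0,0,0,0],[0,0,-40,0,0,0,0],[0,0,-65,0,0,0,0],[-20,29,-80,0,0,-0.08,0],[-40,57,-80,0,0,-0.17,0],[-60,86,-80,0,0,-0.25,0],[-80,115,-80,0,0,-0.34,0],[-100,143,-80,0,0,-0.42,0],[-120,172,-80,0,0,-0.5,0],[-140,201,-80,0,0,-0.58,0],[-160,229,-80,0,0,-0.66,0],[-180,258,-80,0,0,-0.75,0],[-200,287,-80,0,0,-0.82,0],[-208,298,-80,0,0,-0.864,0],[-211.5,303,-80,0,0,-0.864,0],[-211.5,303,-80,0,0,-0.864,0],[-211.5,303,-80,0,0,-0.864,0]]]'

```text
time_s: 18.4
ee_pos: [603.6, -81.9, 134.4]
ee_rot: [180.0, -0.0, 83.0]
force: [1.0, 0.2, -0.9]
gripper_width: 11.7
```

Run:
```python
from h import *
go(*r2w(-214.3,25),61,83)
f=cam('scene'); save(f,'s6')
f=cam('wrist'); save(f,'w6')
```

```text
now [603.6 -81.9 134.4] [ 1.8e+02 -4.0e-02  8.3e+01] w 11.7 F [ 1.   0.2 -0.9] t 18.4
shift [-0.6  0.1 73.4] rot [ 0.    -0.001 -0.   ]
```

View pics/s6.png

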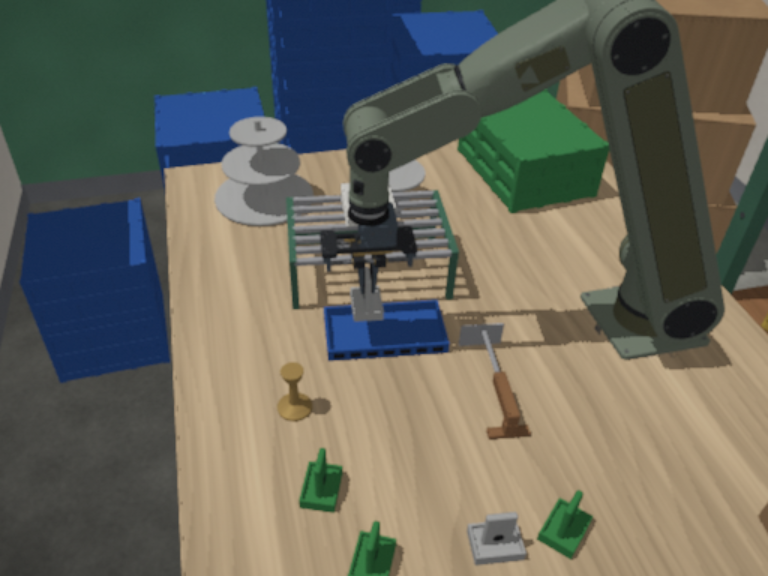

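View pics/w6.png

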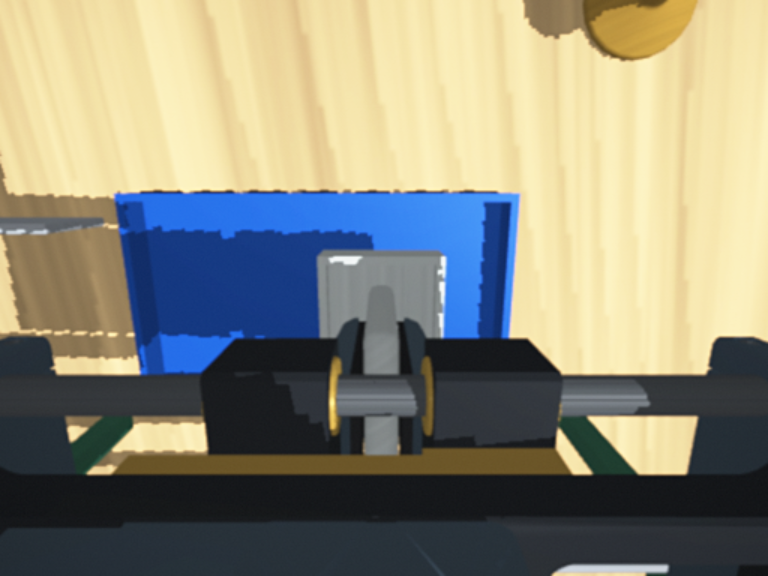

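Call:
servo_tool --plan '[[[0,0,20,0,0,0,0],[0,0,40,0,0,0,0],[0,0,55,0,0,0,0],[0,0,66,0,0,0,0],[0,0,71,0,0,0,0],[0,0,73.5,0,0,0,0],[0,0,75,0,0,0,0],[0,0,75.5,0,0,0,0],[0,0,75.5,0,0,0,0]]]'

```text
time_s: 19.4
ee_pos: [604.1, -82.8, 59.5]
ee_rot: [179.9, -0.0, 83.0]
force: [0.1, 0.2, -0.8]
gripper_width: 11.8
```

Call:
servo_tool --plan '[[[0,0,0.5,0,0,0,0],[0,0,1,0,0,0,0],[0,0,1,0,0,0,0],[0,0,1,0,0,0,0.3],[0,0,1,0,0,0,0.35],[0,0,1,0,0,0,0.4],[0,0,1,0,0,0,0.4],[0,0,1,0,0,0,0.4],[0,0,-15,0,0,0,0.4],[0,0,-45,0,0,0,0.4],[0,0,-85,0,0,0,0.4],[0,0,-125,0,0,0,0.5],[0,0,-135,0,0,0,0.6],[0,0,-135,0,0,0,0.6]]]'

```text
time_s: 20.8
ee_pos: [604.6, -82.9, 195.7]
ee_rot: [179.8, 0.0, 83.0]
force: [1.0, -0.7, -0.5]
gripper_width: 54.4
```

Run:
```python
from cad import *
cads(('top',)); tray(('top',))
go(511,431.5,195,173.5)
```

```text
top plate [ 94 201   8  17  95] [511. 429.  85.] (array([511. , 430.3]), array([14.3, 49.3]), 85.3)
top dish [ 93 197  23  26 354] [510. 423.  17.] (array([511.3, 430.6]), array([61.2, 79.1]), 83.8)
top 32 x [-281.2 -276.2] y [-80.8  13.1] rect (array([-276.9,  -31. ]), array([100.2,   4.5]), 87.4)
   y -60 xfront -280.7
   y -10 xfront -278.1
now [602.7 -82.7 192.4] [-1.7986e+02 -1.0000e-02  8.3010e+01] w 54.7 F [-0.2  0.5 -0.2] t 20.9
shift [ 499.2 -153.6   -2.2] rot [-0.002 -0.002 -1.579]
```

View pics/top_c.png

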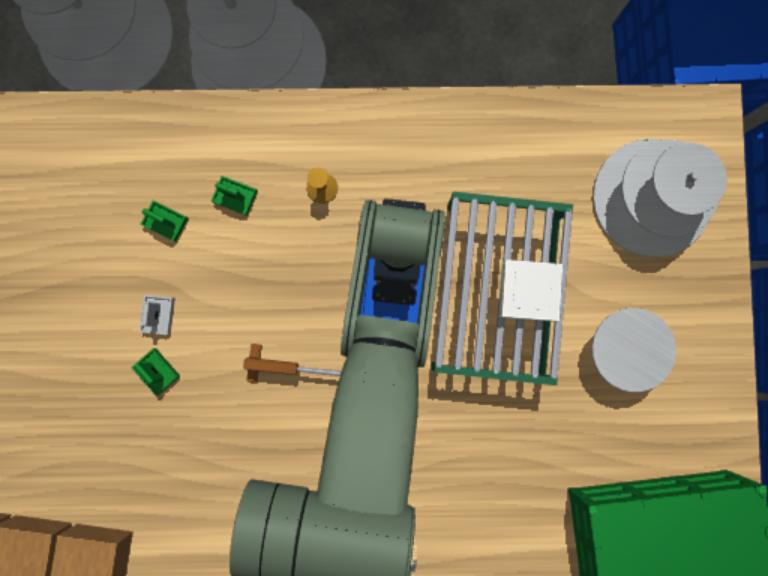

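Call:
servo_tool --plan '[[[499,-153.5,-2,0,0,-1.58,0.6],[499,-153.5,-2,0,0,-1.58,0.6],[499,-153.5,-2,0,0,-1.58,0.6],[499,-153.5,-2,0,0,-1.58,0.6],[499,-153.5,-2,0,0,-1.58,0.6],[499,-153.5,-2,0,0,-1.58,0.6],[499,-153.5,-2,0,0,-1.58,0.6],[499,-153.5,-2,0,0,-1.58,0.6],[499,-153.5,-2,0,0,-1.58,0.6],[499,-153.5,-2,0,0,-1.58,0.6],[499,-153.5,-2,0,0,-1.58,0.6],[499,-153.5,-2,0,0,-1.58,0.6],[499,-153.5,-2,0,0,-1.58,0.6],[499,-153.5,-2,0,0,-1.58,0.6],[499,-153.5,-2,0,0,-1.58,0.6]]]'

```text
time_s: 22.4
ee_pos: [512.3, 429.6, 195.4]
ee_rot: [-180.0, -0.0, 173.4]
force: [0.2, -0.1, 1.1]
gripper_width: 54.5
```

Run:
```python
from cad import *
f=cam('top');X=cloud(f); save(f,'t7')
f=cam('wrist'); save(f,'w7')
X=cloud(f); k=(X[...,2]>75)&(X[...,2]<97)&(abs(X[...,0]-511)<60)&(abs(X[...,1]-431)<60)
print(k.sum(), X[k].mean(0),rect(X[k][:,:2]))
tray(('top',)); cads(('scene','top'))
go(511,431,54,173.7)
```

```text
594 [508.15286523 429.56023719  89.19308459] (array([509.4, 429.4]), array([11. , 49.4]), 83.4)
top 364 x [-281.2 -147.6] y [-137.5  111.4] rect (array([-214.5,  -12.8]), array([134.2, 250.1]), 0.0)
   y -110 xfront -280.5
   y -60 xfront -280.7
   y -10 xfront -280.9
   y 40 xfront -280.3
   y 90 xfront -279.9
scene plate [242 196   5  17  69] [606. -77.  88.] (array([604.2, -81.9]), array([52.1, 12.1]), 78.7)
scene plate [324 341  22  11 190] [512. 435.  84.] (array([510.7, 432.8]), array([12.9, 48.7]), 85.0)
scene dish [233 208  22  23 373] [606. -76.  21.] (array([604.8, -83.1]), array([86.9, 58.5]), 84.5)
scene dish [306 220  18  10 122] [397.  -6.  22.] (array([393.6,  -6.2]), array([10.4, 54.4]), 81.9)
scene dish [312 348  39  27 690] [515. 441.  19.] (array([509.4, 432.9]), array([62.3, 81.4]), 82.8)
top plate [258 173  16   6  69] [605. -85.  92.] (array([605.4, -85.1]), array([46.9, 11.9]), 83.8)
top dish [252 168  27  21 379] [604. -85.  21.] (array([604.9, -84.5]), array([79. , 58.9]), 83.0)
top dish [101 197  15  26 276] [510. 416.  17.] (array([509.7, 418.1]), array([37.1, 79.3]), 82.8)
now [512.2 430.6 196. ] [1.7998e+02 1.0000e-02 1.7348e+02] w 54.4 F [0.5 0.4 0.2] t 22.6
shift [  1.3   0.2 142. ] rot [ 0.     0.    -0.004]
```

View pics/w7.png

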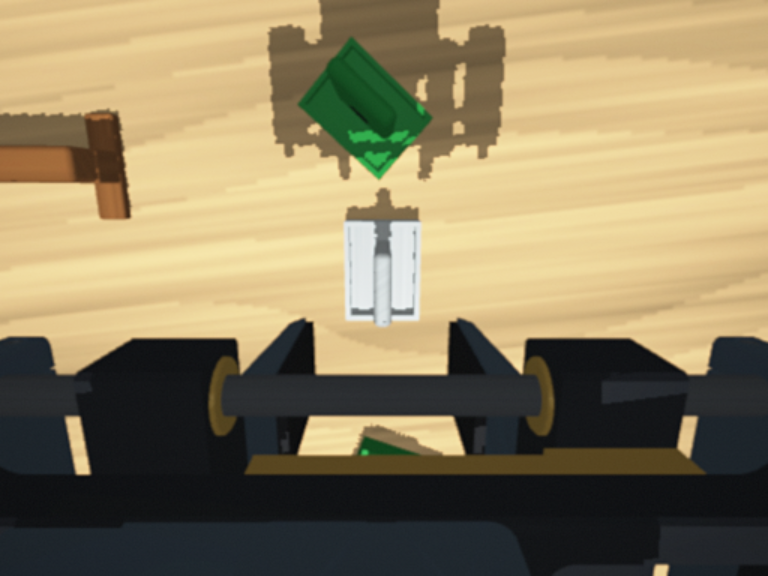

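View pics/t7.png

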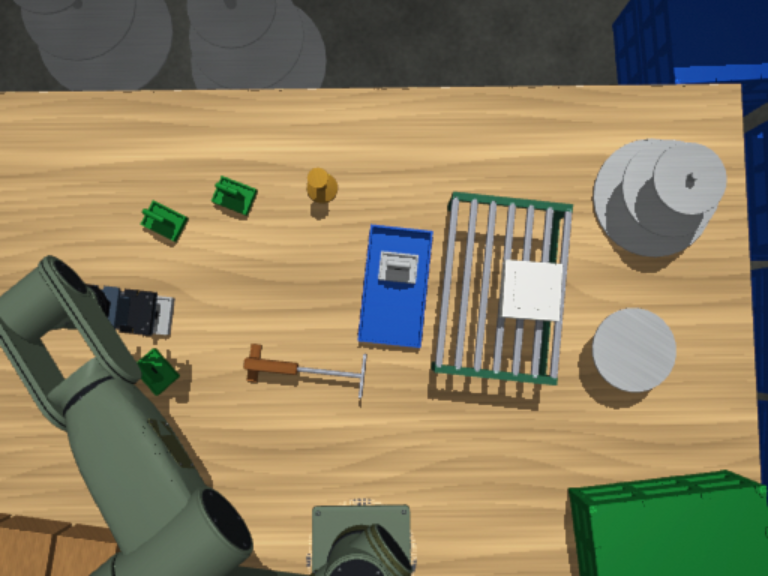

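Caddy A stands square in the tray at top pixel (398,267). Caddy B's plate is centred between the fingers, at wrist pixel (382,285).

Call:
servo_tool --plan '[[[1,0,30,0,0,0,0.6],[1,0,60,0,0,0,0.6],[1,0,90,0,0,0,0.6],[1,0,115,0,0,0,0.6],[1,0,132,0,0,0,0.6],[1,0,140,0,0,0,0.6],[1,0,140,0,0,0,0.6],[1,0,140,0,0,0,0],[1,0,140,0,0,0,0],[1,0,140,0,0,0,0],[1,0,140,0,0,0,0],[1,0,140,0,0,0,0],[1,0,140,0,0,0,0],[1,0,140,0,0,0,0],[1,0,140,0,0,0,0]]]' --squeeze 40

```text
time_s: 24.15
ee_pos: [510.9, 431.2, 55.9]
ee_rot: [-180.0, 0.0, 173.5]
force: [-0.8, -0.5, 0.8]
gripper_width: 11.5
```

Run:
```python
from h import *
p=r2w(-214.3,-13-38); print(p)
go(*p,144,83)
```

```text
[528.19674656 -73.28202319]
now [510.9 431.2  55.9] [-180.      0.    173.54] w 11.5 F [-0.8 -0.5  0.8] t 24.1
shift [ -73.9 -499.4  -88.1] rot [-0.    0.    1.58]
```

Call:
servo_tool --plan '[[[0,0,-15,0,0,0,0],[0,0,-45,0,0,0,0],[0,0,-75,0,0,0,0],[-4,-25,-88,0,0,0.1,0],[-9,-60,-88,0,0,0.22,0],[-14,-95,-88,0,0,0.34,0],[-19,-130,-88,0,0,0.46,0],[-25,-165,-88,0,0,0.58,0],[-30,-200,-88,0,0,0.7,0],[-35,-235,-88,0,0,0.82,0],[-40,-270,-88,0,0,0.94,0],[-45,-305,-88,0,0,1.06,0],[-50,-340,-88,0,0,1.18,0],[-55,-375,-88,0,0,1.3,0],[-60,-410,-88,0,0,1.42,0],[-66,-445,-88,0,0,1.54,0],[-71,-475,-88,0,0,1.58,0],[-74,-493,-88,0,0,1.58,0],[-74,-499.5,-88,0,0,1.58,0],[-74,-499.5,-88,0,0,1.58,0]]]'

```text
time_s: 26.15
ee_pos: [527.9, -73.7, 143.4]
ee_rot: [-180.0, -0.0, 82.9]
force: [-0.5, 0.5, -1.9]
gripper_width: 11.8
```

Run:
```python
from h import *
go(*r2w(-214.3,-51),61,83)
f=cam('scene'); save(f,'s8')
f=cam('wrist'); save(f,'w8')
```

```text
now [527.9 -73.7 143.4] [-1.7995e+02 -2.0000e-02  8.2930e+01] w 11.8 F [-0.5  0.5 -1.9] t 26.1
shift [ 0.4  0.4 82.4] rot [-0.001 -0.    -0.001]
```

View pics/s8.png

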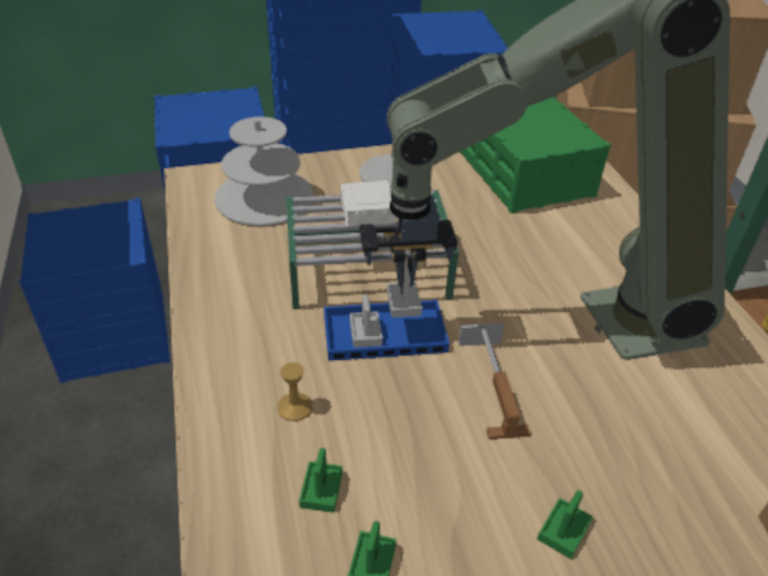

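View pics/w8.png

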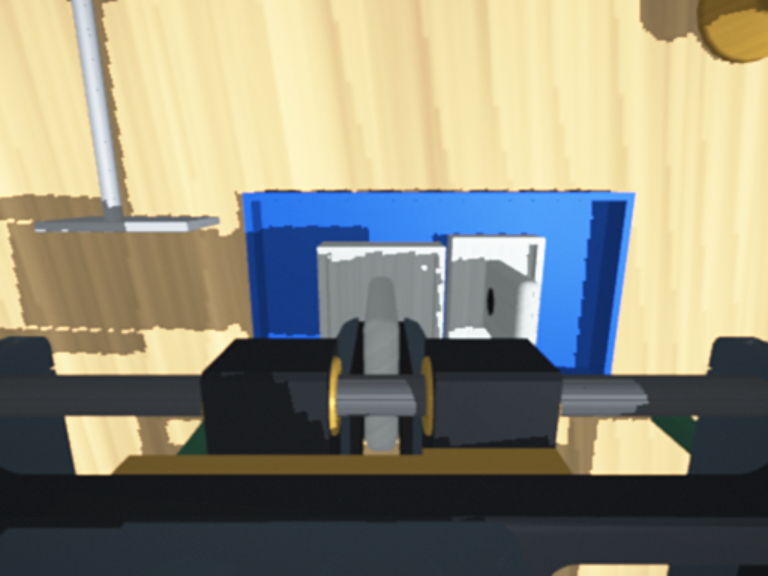

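Call:
servo_tool --plan '[[[0.5,0.5,20,0,0,0,0],[0.5,0.5,40,0,0,0,0],[0.5,0.5,58,0,0,0,0],[0.5,0.5,70,0,0,0,0],[0.5,0.5,76,0,0,0,0],[0.5,0.5,80,0,0,0,0],[0.5,0.5,82,0,0,0,0],[0.5,0.5,83,0,0,0,0],[0.5,0.5,83,0,0,0,0]]]'

```text
time_s: 27.15
ee_pos: [529.1, -73.0, 61.1]
ee_rot: [179.9, -0.0, 83.0]
force: [0.1, -0.3, -2.4]
gripper_width: 11.5
```

Call:
servo_tool --plan '[[[0,0,0.7,0,0,0,0],[0,0,1.4,0,0,0,0],[0,0,1.4,0,0,0,0]]]'

```text
time_s: 27.45
ee_pos: [529.3, -73.0, 60.8]
ee_rot: [179.9, -0.0, 83.0]
force: [-1.2, 0.0, 6.6]
gripper_width: 11.7
```

Call:
servo_tool --plan '[[[0,0,0,0,0,0,0.3],[0,0,0,0,0,0,0.35],[0,0,0,0,0,0,0.4],[0,0,0,0,0,0,0.4],[0,0,0,0,0,0,0.4],[0,0,-15,0,0,0,0.4],[0,0,-45,0,0,0,0.4],[0,0,-85,0,0,0,0.4],[0,0,-120,0,0,0,0.5],[0,0,-135,0,0,0,0.6],[0,0,-135,0,0,0,0.6]]]'

```text
time_s: 28.55
ee_pos: [530.3, -73.2, 196.9]
ee_rot: [179.7, 0.0, 83.0]
force: [0.0, 0.2, -0.3]
gripper_width: 54.2
```

Run:
```python
from cad import *
go(397,158.5,195,83)
f=cam('scene');X=cloud(f);H=hsv(f)
m=(H[...,0]<14)&(H[...,1]>120)&(X[...,2]>50)&(X[...,2]<75)&(abs(X[...,0]-400)<60)&(abs(X[...,1]-180)<100)
P=X[m]; print('scene hook',len(P),rect(P[:,:2]))
```

```text
now [530.3 -73.2 196.9] [1.7966e+02 1.0000e-02 8.3010e+01] w 54.2 F [ 0.   0.2 -0.3] t 28.6
shift [ 213.7 -160.5    0.9] rot [0.006 0.    0.   ]
scene hook 105 (array([403. , 189.4]), array([100.4,  20.3]), 83.0)
```

Call:
servo_tool --plan '[[[213,-160,0,0,0,0,0.7],[213,-160,0,0,0,0,0.7],[213,-160,0,0,0,0,0.7],[213,-160,0,0,0,0,0.7],[213,-160,0,0,0,0,0.7],[213,-160,0,0,0,0,0.7],[213,-160,0,0,0,0,0.7],[213,-160,0,0,0,0,0.7],[213,-160,0,0,0,0,0.7]]]'

```text
time_s: 29.5
ee_pos: [396.2, 157.1, 193.7]
ee_rot: [-179.9, 0.0, 82.9]
force: [0.1, -0.1, -1.0]
gripper_width: 64.0
```

Run:
```python
from cad import *
go(396.2,158.6,33.5,83)
f=cam('wrist'); save(f,'w9'); cads(); tray(('top',))
f=cam('top');X=cloud(f); k=(X[...,2]>40)&(X[...,2]<70)&(abs(X[...,0]-380)<60)&(X[...,1]<60)&(X[...,1]>-30)
P=X[k]; print('blade+shank',rect(P[:,:2]), P[P[:,1]<5].mean(0))
```

```text
now [396.2 157.1 193.7] [-1.7995e+02  5.0000e-02  8.2940e+01] w 64.0 F [ 0.1 -0.1 -1. ] t 29.5
shift [ 1.600e+00 -1.000e-01  1.602e+02] rot [-0.001  0.001 -0.001]
top plate [258 173  16   6  70] [605. -85.  91.] (array([605.3, -85.2]), array([47. , 12.4]), 83.0)
top plate [253 198  17   5  64] [531. -70.  93.] (array([531.1, -70.5]), array([49.6, 11.8]), 82.2)
top dish [252 168  27  21 378] [604. -84.  21.] (array([605. , -84.5]), array([79.5, 58.6]), 82.7)
top dish [248 191  27  21 386] [531. -71.  20.] (array([531.4, -70.8]), array([79.2, 59.1]), 83.1)
scene plate [266 195   6  18  79] [531. -64.  88.] (array([529.9, -68.1]), array([52.5, 12.6]), 81.6)
scene plate [242 196   5  17  69] [606. -76.  89.] (array([603.6, -82.9]), array([55.4, 11.9]), 83.1)
scene dish [257 207  22  23 361] [533. -63.  21.] (array([530.7, -68.3]), array([86.8, 60.1]), 83.5)
scene dish [234 208  21  23 370] [606. -75.  21.] (array([605., -82.]), array([88. , 58.9]), 85.1)
scene dish [306 220  18  10 123] [396.  -6.  22.] (array([393.5,  -5.1]), array([12. , 54.6]), 78.5)
top 357 x [-281.1 -147.5] y [-137.6  111.7] rect (array([-214.4,  -12.7]), array([134.3, 250.1]), 0.1)
   y -110 xfront -280.4
   y -60 xfront -281.0
   y -10 xfront -280.9
   y 40 xfront -280.4
   y 90 xfront -280.1
blade+shank (array([381.5,  24.6]), array([69. , 89.7]), 83.1) [378.15596648  -6.05016808  53.6365031 ]
```

View pics/w9.png

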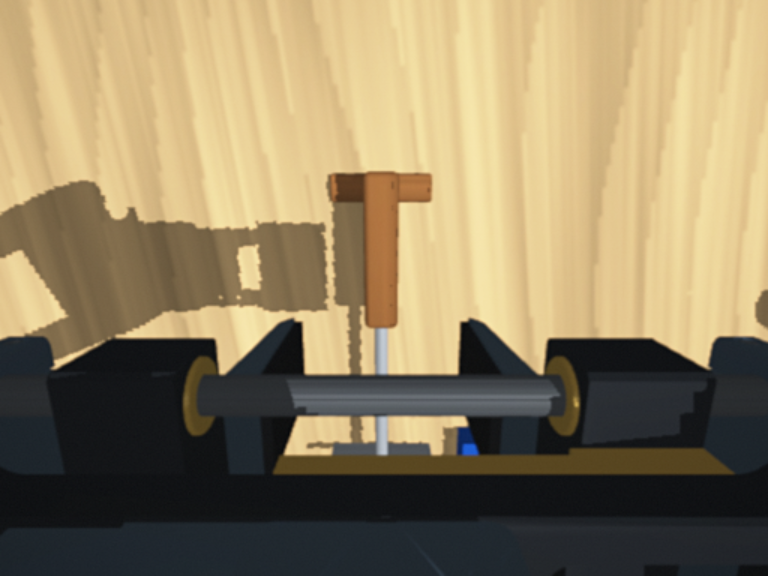

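View pics/top_c.png

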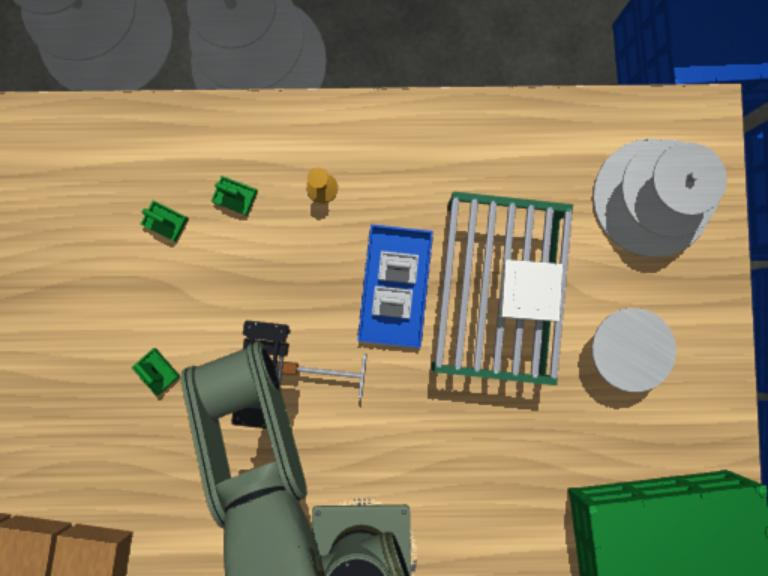

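Both caddies stand side by side in the tray, at top pixels (398,267) and (392,302), about 75 mm apart. The hook is centred under the fingers, so I'll pick it up.

Call:
servo_tool --plan '[[[0,0,40,0,0,0,0.7],[0,0,80,0,0,0,0.7],[0,0,115,0,0,0,0.7],[0,0,140,0,0,0,0.7],[0,0,155,0,0,0,0.7],[0,0,160,0,0,0,0.7],[0,0,160,0,0,0,0.7],[0,0,160,0,0,0,0.1],[0,0,160,0,0,0,0.1],[0,0,160,0,0,0,0.1],[0,0,160,0,0,0,0.1],[0,0,160,0,0,0,0.1],[0,0,160,0,0,0,0.1]]]' --squeeze 45

```text
time_s: 31.05
ee_pos: [396.1, 158.0, 34.6]
ee_rot: [180.0, -0.0, 83.0]
force: [-0.1, -0.7, 1.9]
gripper_width: 24.0
```

Run:
```python
from h import *
s=state(); t=w2r(s['ee_pos']); print(t)
# blade front face 15mm before wall outer (-281) => blade ctr -299; TCP = -299-167
go(*r2w(-299-167,-13),60,83)
print(r2w(-466,-13),r2w(-520,-13))
```

```text
[-427.78302531 -210.35031149]
now [396.1 158.   34.6] [ 1.7997e+02 -1.0000e-02  8.3020e+01] w 24.0 F [-0.1 -0.7  1.9] t 31.1
shift [ 38.2 197.4 -25.3] rot [ 0. -0.  0.]
[596.58801406 171.91080813] [603.1689586  225.50830032]
```

Call:
servo_tool --plan '[[[0,0,-10,0,0,0,0.1],[10,0,-25,0,0,0,0.1],[24,0,-40,0,0,0,0.1],[38,10,-40,0,0,0,0.1],[38,35,-40,0,0,0,0.1],[38,65,-40,0,0,0,0.1],[38,95,-40,0,0,0,0.1],[38,125,-40,0,0,0,0.1],[38,155,-40,0,0,0,0.1],[38,180,-40,0,0,0,0.1],[38,194,-40,0,0,0,0.1],[38,198,-40,0,0,0,0.1],[38,198,-40,0,0,0,0.1],[38,198,-40,0,0,0,0.1]]]'

```text
time_s: 32.45
ee_pos: [595.7, 171.6, 74.1]
ee_rot: [-179.9, 0.0, 83.0]
force: [-0.6, 0.4, -3.4]
gripper_width: 24.1
```

Run:
```python
from cad import *
f=cam('top');X=cloud(f);r=w2r(X); save(f,'t10')
k=(X[...,2]>60)&(X[...,2]<115)&(r[...,0]>-320)&(r[...,0]<-283)&(abs(r[...,1]+11)<80)
b=k&(abs(r[...,1]+12)>12);print(k.sum(),rect(r[b]),np.percentile(X[k][:,2],[5,50,95]))
s=state();print(s['ee_pos'],w2r(s['ee_pos']),s['gripper_width'],s['force'])
tray(('top',))
```

```text
95 (array([-299.6,  -12.8]), array([ 6.3, 88.4]), 0.1) [72.32780259 92.03761459 97.86887714]
[595.76193633 171.69288885  74.29260047] [-465.68303151  -13.79336259] 23.79534574972187 [-0.18069726  0.41553475 -3.32882185]
top 357 x [-281.1 -147.5] y [-137.6  111.6] rect (array([-214.4,  -12.7]), array([134.2, 250.1]), 0.1)
   y -110 xfront -280.7
   y -60 xfront -281.1
   y -10 xfront -280.7
   y 40 xfront -280.3
   y 90 xfront -279.9
```

View pics/t10.png

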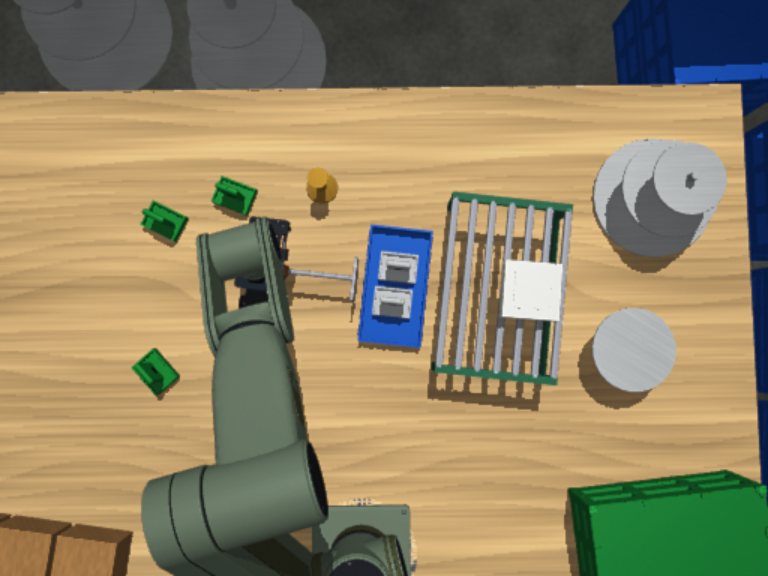

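Call:
servo_tool --plan '[[[0,0,10,0,0,0,0.1],[0,0,20,0,0,0,0.1],[0,0,30,0,0,0,0.1],[0,0,35,0,0,0,0.1],[0,0,36,0,0,0,0.1],[-4,0,36,0,0,0,0.1],[-8,0,36,0,0,0,0.1],[-11,0,36,0,0,0,0.1],[-13,0,36,0,0,0,0.1],[-15,0,36,0,0,0,0.1],[-17,0,36,0,0,0,0.1],[-19,0,36,0,0,0,0.1],[-21,0,36,0,0,0,0.1],[-24,0,36,0,0,0,0.1],[-27,0,36,0,0,0,0.1],[-31,0,36,0,0,0,0.1],[-35,0,36,0,0,0,0.1],[-39,0,36,0,0,0,0.1],[-43,0,36,0,0,0,0.1],[-45,0,36,0,0,0,0.1]]]'

```text
time_s: 34.55
ee_pos: [591.8, 126.8, 38.5]
ee_rot: [180.0, -0.0, 83.0]
force: [1.0, 5.0, -3.1]
gripper_width: 23.7
```

Run:
```python
from cad import *
s=state();print(s['ee_pos'],s['ee_rot'],w2r(s['ee_pos']),s['gripper_width'],s['force'])
tray(('top',)); cads()
```

```text
[591.83163418 126.78775948  38.50677134] [ 1.79960701e+02 -2.81916146e-02  8.30013537e+01] [-420.63363482  -12.22181023] 23.734781298622607 [ 0.99013524  5.02502408 -3.05205089]
top 373 x [-251.8 -118.1] y [-137.5  111.7] rect (array([-184.9,  -12.5]), array([134.1, 250.5]), 0.0)
   y -110 xfront -251.4
   y -60 xfront -251.4
   y -10 xfront -251.6
   y 40 xfront -251.5
   y 90 xfront -250.9
top plate [267 175  14   5  59] [ 601. -110.   92.] (array([ 602.6, -109.7]), array([40.4, 12.2]), 82.7)
top plate [263 199  17   5  65] [ 527. -100.   92.] (array([ 527.6, -100.5]), array([48.8, 12.2]), 81.5)
top dish [262 169  18  20 256] [ 602. -100.   21.] (array([ 602.4, -102.6]), array([56.2, 59.2]), 85.3)
top dish [258 192  22  21 326] [528. -93.  21.] (array([527.9, -95.3]), array([69.1, 60. ]), 85.2)
scene plate [241 191   5  16  63] [ 602. -103.   88.] (array([ 601. , -107.1]), array([41.9, 11.6]), 82.9)
scene plate [270 251   6  11  45] [578. 142.  85.] (array([580. , 139.1]), array([10.8, 22.3]), 23.8)
scene plate [258 256   4   7  25] [613. 141.  83.] (array([613.4, 140.9]), array([4.6, 9.3]), 79.7)
scene dish [234 207  24  22 291] [603. -84.  23.] (array([602.7, -81. ]), array([99. , 62.6]), 88.6)
```

View pics/scene_c.png

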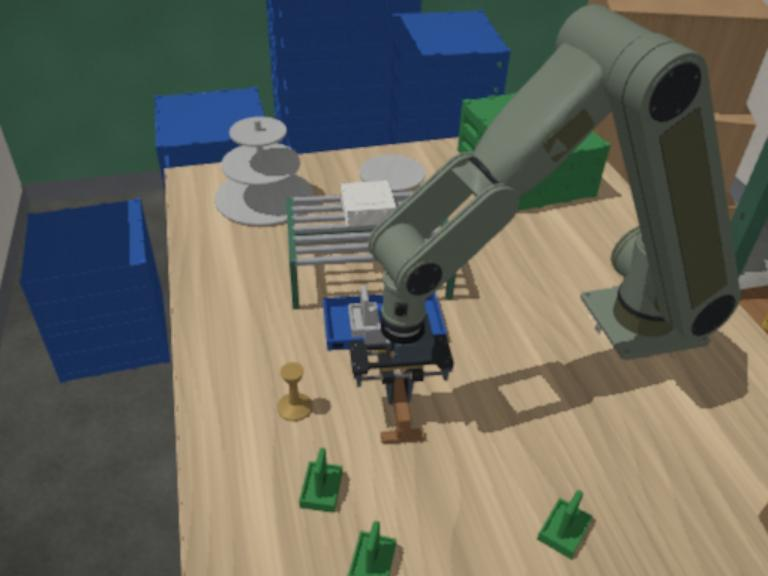

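The tray is still square and the caddies are moving with it. Carrying on.

Call:
servo_tool --plan '[[[-2,0,0,0,0,0,0.1],[-5,0,0,0,0,0,0.1],[-9,0,0,0,0,0,0.1],[-14,0,0,0,0,0,0.1],[-19,0,0,0,0,0,0.1],[-24,0,0,0,0,0,0.1],[-29,0,0,0,0,0,0.1],[-34,0,0,0,0,0,0.1],[-39,0,0,0,0,0,0.1],[-44,0,0,0,0,0,0.1],[-49,0,0,0,0,0,0.1],[-54,0,0,0,0,0,0.1],[-59,0,0,0,0,0,0.1],[-64,0,0,0,0,0,0.1],[-69,0,0,0,0,0,0.1],[-73,0,0,0,0,0,0.1],[-76,0,0,0,0,0,0.1],[-78,0,0,0,0,0,0.1]]]'

```text
time_s: 36.5
ee_pos: [581.9, 49.6, 38.4]
ee_rot: [-180.0, -0.0, 83.0]
force: [1.2, 6.0, -0.7]
gripper_width: 23.6
```

Run:
```python
from cad import *
s=state();print(s['ee_pos'],s['ee_rot'],w2r(s['ee_pos']),s['gripper_width'],s['force'])
tray(('top',)); f=cam('scene');im=cv2.cvtColor(f['color'],cv2.COLOR_RGB2BGR); cv2.imwrite('pics/s11c.png',cv2.resize(im[110:290,160:380],None,fx=3.5,fy=3.3))
```

```text
[581.94337208  49.64070261  38.40564573] [-1.79981436e+02 -3.15148894e-02  8.29893207e+01] [-342.8565444   -12.63450555] 23.586207327406136 [ 1.23242798  5.970618   -0.71144963]
top 336 x [-174.   -40.4] y [-137.6  111.6] rect (array([-107. ,  -13.2]), array([249.9, 134.4]), 89.9)
   y -110 xfront -173.9
   y -60 xfront -173.6
   y -10 xfront -172.7
   y 40 xfront -173.5
   y 90 xfront -173.3
```

View pics/s11c.png

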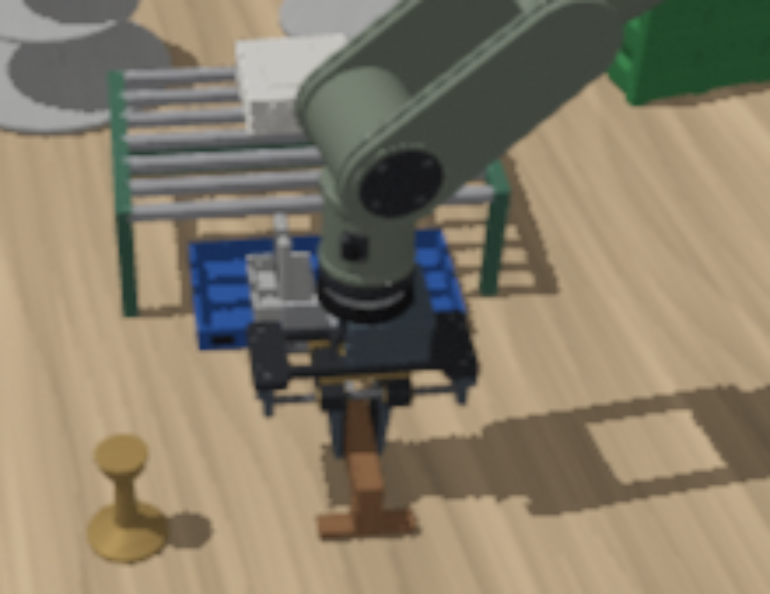

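Call:
servo_tool --plan '[[[-2,0,0,0,0,0,0.1],[-5,0,0,0,0,0,0.1],[-9,0,0,0,0,0,0.1],[-14,0,0,0,0,0,0.1],[-19,0,0,0,0,0,0.1],[-24,0,0,0,0,0,0.1],[-29,0,0,0,0,0,0.1],[-34,0,0,0,0,0,0.1],[-39,0,0,0,0,0,0.1],[-44,0,0,0,0,0,0.1],[-49,0,0,0,0,0,0.1],[-54,0,0,0,0,0,0.1],[-59,0,0,0,0,0,0.1],[-64,0,0,0,0,0,0.1],[-69,0,0,0,0,0,0.1],[-74,0,0,0,0,0,0.1],[-78,0,0,0,0,0,0.1],[-81,0,0,0,0,0,0.1],[-82,0,0,0,0,0,0.1]]]'

```text
time_s: 38.5
ee_pos: [571.8, -31.8, 38.3]
ee_rot: [-180.0, -0.0, 83.0]
force: [0.6, 4.9, -0.6]
gripper_width: 23.7
```

Run:
```python
from cad import *
s=state();print(s['ee_pos'],s['ee_rot'],w2r(s['ee_pos']),s['gripper_width'],s['force'])
tray(); f=cam('scene');im=cv2.cvtColor(f['color'],cv2.COLOR_RGB2BGR); cv2.imwrite('pics/s12c.png',cv2.resize(im[110:290,160:380],None,fx=3.5,fy=3.3))
```

```text
[571.75572978 -31.79527616  38.33220737] [-1.79955968e+02 -2.29324742e-02  8.29933002e+01] [-260.7860158   -12.82166145] 23.726254576331502 [ 0.59124943  4.90413934 -0.62060708]
top 242 x [-92.4  41. ] y [-138.   110.8] rect (array([-26.3, -13.1]), array([135.4, 250.3]), 0.5)
   y -110 xfront -91.8
   y -60 xfront -92.7
   y -10 xfront -89.7
   y 40 xfront -92.1
   y 90 xfront -91.8
scene 107 x [-95.6  40.8] y [-139.2  108.3] rect (array([-23.4, -13.8]), array([136.4, 251.1]), 3.1)
   y -10 xfront 33.2
   y 40 xfront 33.6
   y 90 xfront -95.4
```

View pics/s12c.png

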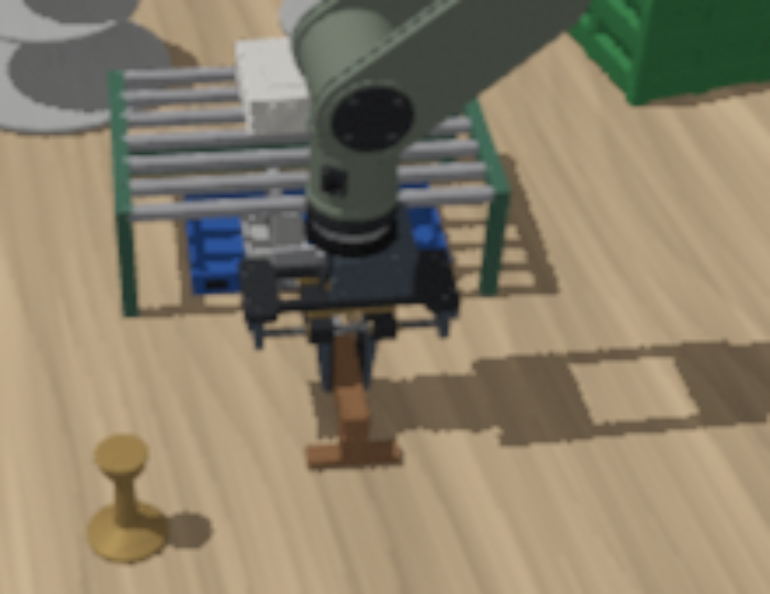

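The tray is all under, with its front wall 28 mm inside the edge. I'll draw the hook straight back and set it down.

Call:
servo_tool --plan '[[[3,0,0,0,0,0,0.1],[8,0,0,0,0,0,0.1],[16,0,0,0,0,0,0.1],[26,0,0,0,0,0,0.1],[38,0,0,0,0,0,0.1],[50,0,0,0,0,0,0.1],[62,0,0,0,0,0,0.1],[74,0,0,0,0,0,0.1],[86,0,0,0,0,0,0.1],[98,0,0,0,0,0,0.1],[108,0,0,0,0,0,0.1],[115,0,0,0,0,0,0.1],[120,0,0,0,0,0,0.1],[120,0,2,0,0,0,0.1],[120,0,3.5,0,0,0,0.1],[120,0,4,0,0,0,0.1],[120,0,4,0,0,0,0.1]]]'

```text
time_s: 40.35
ee_pos: [586.7, 87.0, 34.6]
ee_rot: [180.0, -0.0, 83.0]
force: [-1.2, 0.2, 1.3]
gripper_width: 23.4
```

Call:
servo_tool --plan '[[[0,0,0.3,0,0,0,0.1],[0,0,0.3,0,0,0,0.4],[0,0,0.3,0,0,0,0.6],[0,0,0.3,0,0,0,0.7],[0,0,0.3,0,0,0,0.7],[0,0,0.3,0,0,0,0.7],[0,0,-20,0,0,0,0.7],[0,0,-50,0,0,0,0.7],[0,0,-90,0,0,0,0.7],[0,0,-130,0,0,0,0.7],[40,-30,-165,0,0,0,0.7],[80,-70,-165,0,0,0,0.7],[120,-110,-165,0,0,0,0.7],[160,-150,-165,0,0,0,0.7],[200,-190,-165,0,0,0,0.7],[220,-210,-165,0,0,0,0.7],[220,-210,-165,0,0,0,0.7]]]'

```text
time_s: 42.05
ee_pos: [402.1, 334.1, 199.5]
ee_rot: [-179.9, -0.1, 83.3]
force: [0.1, 0.9, -0.1]
gripper_width: 64.1
```

Run:
```python
from cad import *
s=state();print(s['ee_pos'],s['time_s'],s['gripper_width'])
tray(); cads()
f=cam('scene');im=cv2.cvtColor(f['color'],cv2.COLOR_RGB2BGR); cv2.imwrite('pics/s13c.png',cv2.resize(im[100:290,160:380],None,fx=3.5,fy=3.1))
f=cam('top');X=cloud(f);r=w2r(X);k=(X[...,2]>36)&(X[...,2]<75)&(r[...,0]>-480)&(r[...,0]<-130)&(abs(r[...,1]+11)<70)
print('hook',rect(r[k]),np.percentile(X[k][:,2],[1,50,99]))
H=hsv(f);z=X[...,2]
k=(z>165)&(z<200)&(X[...,0]<700)&(abs(X[...,1]+330)<100);print('plates',rect(X[k][:,:2]))
```

```text
[402.13507625 334.05807314 199.51147036] 42.05 64.12730695109676
top 259 x [-92.4  41.1] y [-137.9  110.9] rect (array([-25.4, -13.5]), array([134.7, 250. ]), 0.1)
   y -110 xfront -92.2
   y -60 xfront -92.0
   y -10 xfront -92.2
   y 40 xfront -92.4
   y 90 xfront -91.7
scene 303 x [-98.6  40.9] y [-138.8  108.1] rect (array([-29.2, -15.2]), array([141.6, 247.9]), 0.1)
   y -110 xfront -97.4
   y -60 xfront -97.7
   y -10 xfront -97.0
   y 40 xfront -95.0
   y 90 xfront -93.7
scene dish [242 214  15   9 114] [589. -77.  24.] (array([588.2, -76.5]), array([ 9.3, 45. ]), 78.3)
hook (array([-331.6,    4.3]), array([ 87. , 249.8]), 82.3) [43.97667921 59.53696528 69.42340513]
plates (array([ 543.6, -337.7]), array([111.2, 110.7]), 84.5)
```

View pics/s13c.png

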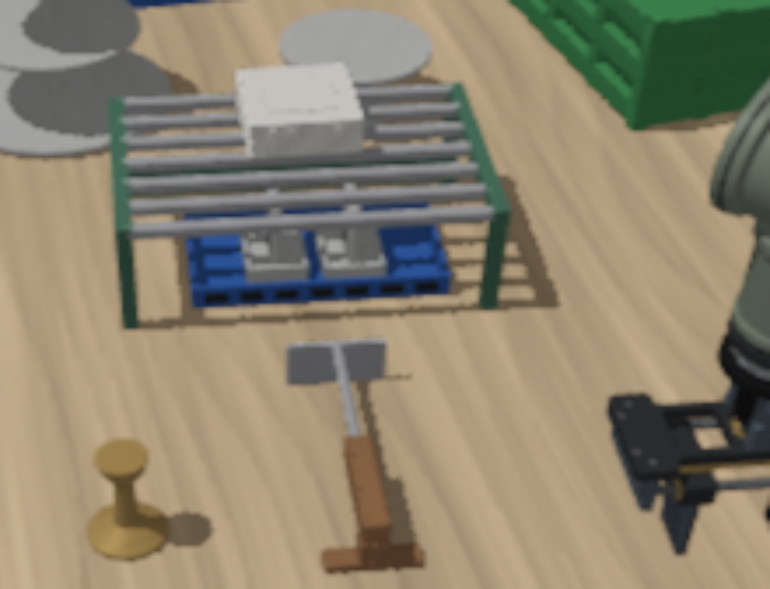

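View pics/top_c.png

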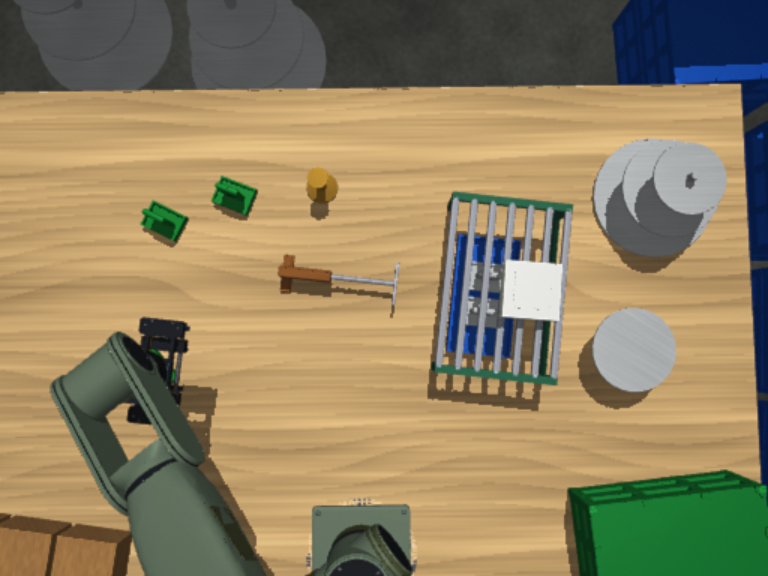

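Run:
```python
from cad import *
f=cam('top');X=cloud(f);r=w2r(X);H=hsv(f)
k=(X[...,2]>45)&(X[...,2]<80)&(H[...,0]<14)&(H[...,1]>120)&(r[...,0]>-480)&(r[...,0]<-200)&(abs(r[...,1]+11)<70)
print('handle',rect(r[k]),np.percentile(X[k][:,2],[5,50,95]))
q=X[k];rr=r[k]; print(np.polyfit(rr[:,0],q[:,2],1)[0])
b=(X[...,2]>38)&(X[...,2]<75)&(r[...,0]>-215)&(r[...,0]<-140)&(abs(r[...,1]+11)<70); print('blade',rect(r[b]),np.percentile(X[b][:,2],[10,50,90]))
k=(X[...,2]>70)&(X[...,2]<110)&(abs(r[...,0])<100)&(abs(r[...,1])<100)
n,l,st,c=cv2.connectedComponentsWithStats(k.astype(np.uint8))
for i in range(1,n):
    if st[i,4]>5:print('plate?',st[i,4],r[l==i].mean(0).round(),X[l==i][:,2].mean().round())
print(state()['time_s'],state()['force'])
```

```text
handle (array([-403.9,  -11.8]), array([ 23.3, 106.6]), 88.6) [58.02337705 63.32915382 68.90137143]
0.018080004730116415
blade (array([-213.4,  -11.5]), array([88. ,  3.1]), 89.9) [52.90312847 54.94915527 58.30937558]
plate? 14 [-44.  26.] 90.0
plate? 32 [-15.  25.] 92.0
plate? 17 [-48. -50.] 90.0
plate? 30 [-15. -49.] 94.0
42.4 [-0.32005643 -0.61290565  0.58989915]
```

The hook stands level: handle top 63, blade top 55, blade about 90 mm out from the shelf. The caddy plates are still upright at about 92 mm high. Handing in.

```bash
python3 -c "
from workcell import *
print(job_done())"
```

```text
the job is handed in; nothing more can be done
None
```

I drew the tray out with the hook, stood the two grey caddies side by side in it about 75 mm apart, and pushed it straight back under the rack. Only two grey caddies were on the bench. I left the three green lookalikes alone.

**Last checks:**
- **Tray:** it is square, and its front wall is about 28 mm inside the shelf edge.
- **Caddies:** both are upright, with plate tops at about 90–94 mm against the shelf's 120 mm underside.
- **Hook:** it stands level on its foot and blade, the blade about 90 mm out from the rack and clear of the tray.
- **Plates, candlestick and cake stand:** I measured the plates and they have not moved. I checked the candlestick and cake stand only by eye, and both look undisturbed.

One caddy was knocked aside partway through, and I measured its position again before gripping it. One check disagreed: a rectangle fitted to the whole hook showed about 8° of turn, but separate fits to the handle and blade showed it aligned to within about 1.5°. No check failed, and I handed in at about 42 s.

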